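# Clear the pile at the microscope bench

### The job

Somebody has piled four things on top of one another; take the pile apart and put each thing where it belongs: the vial standing upright in the empty carton lid, the cover-glass box lying flat in the middle of the top of the open carton of slides, the dish centred on the round viewing plate, and the lens-tissue booklet lying centred and square on its oblong grey rest, long side along long side. Keep the vial and the dish upright all the while, leave the black canister standing where it is, and mind the upright frame post at the bench's left front corner.

Things in the scene. Friction and masses are not known exactly. Their poses are not given: they have to be found in the camera images.
- vial: Small round specimen vial with a screw cap, 21 mm across and 56 mm tall, about 16 g, loose; it stands on top of the pile, on the cover-glass box. Origin: centre of the underside; z up. To the fingers it feels like an upright square prism 16 mm wide with faces across its x and y axes, over the whole height; any grasp round it works, best along x or y.
- cover_box: Small closed plastic box of cover glasses, 34 mm along its x, 46 mm along its y, 19 mm high, about 30 g, loose; third in the pile from the bottom, it lies on the dish and carries the vial. Origin: centre of the underside; z up. Grasp it across its 34 mm (fingers close along x).
- dish: Round covered dish, 64 mm across, 16 mm high with a flat top, about 35 g, loose; second in the pile from the bottom, it lies on the booklet and carries the cover-glass box. Origin: centre of the underside; z up. The widest part is 3 to 16 mm above the underside; grasp it across the rim, in any direction.
- booklet: Booklet of lens tissue, a flat oblong block 70 mm along its x, 100 mm along its y, 8.5 mm thick, about 40 g, stiff, loose; the bottom of the pile, lying on the worktop. Origin: centre of the underside; z up. Grasp it across its 70 mm (fingers close along x).
- carton_lid: Empty white carton lid lying open side up, fixed, 86 x 86 mm outside, 82 x 82 mm inside, walls 21 mm high, inner floor 2 mm above the worktop. Place of the vial. Origin: centre of the underside; z up. x and y across the walls.
- slide_carton: Open white carton packed full of microscope slides on edge, fixed, 83 x 83 mm; its top is a flat solid surface 24 mm above the worktop. Place of the cover-glass box. Origin: centre of the underside; z up. 
- viewing_plate: Low round dark steel plate with a white disc let into the top, fixed; foot 80 mm across, top 68 mm across and 14 mm above the worktop, flat. Place of the dish. Origin: centre of the underside; z up. 
- booklet_rest: Low oblong grey plastic rest with dark rubber strips across the top, fixed, 60 mm along its x, 104 mm along its y; its flat top is 12 mm above the worktop. Place of the booklet (which overhangs 5 mm at each long side). Origin: centre of the underside; z up. 
- canister: Black round screw canister, 36 mm across, 54 mm tall, loose; a bystander among the work, to be left standing. Origin: centre of the underside; z up. 
- post (a point): Where the upright post of the bench frame crosses the level of the worktop: a fixed square grey post, 45 x 52 mm, from the floor to far above the arm, just off the left front corner of the bench; an obstacle to swing round. The point lies on its centre line.
There are look-alikes about, which are no part of the job. Leave any green or red look-alike of the cover_box alone.

How it is judged:
By the outcome, as a careful person would: the job done as asked, in the order asked, and still so for the second after the job is handed in, with the robot touching nothing.
It also fails if it takes over 112 s, if anything falls off the work surface, if the arm or the gripper's body presses on something with over 40 N, if the wrist force passes 120 N, or if a joint passes its speed limit or range.

### The arm

A 6-joint arm with a two-finger parallel gripper is mounted at the origin on a cart in front of the work surface, level with it; the furniture and walls round the work are solid. World frame = base frame: x ahead of the robot, y to its left, z up, the work surface at z = 0. Lengths are in m, angles in rad, forces in N, time in s.
With the tool pointing down it reaches from about 0.35 to 0.975 m from the base axis. Payload 4.9 kg.
Tool frame: the origin (TCP) lies on the centre line of the jaws, within the pads' length; the fingertips stand 17 mm ahead of it and the grasp point (between the pads) lies 2 mm behind it (ctrl.tcp_to_tips is the x of the fingertips in the tool frame, in m); x points along the fingers, z is the direction in which the jaws open and shut, and the axes are right-handed (so a half turn about x gives the same grasp; the last joint's range is limited). The gripper opens to 85 mm and grips with 20 to 120 N. Pads are 22 mm wide; open, the fingers measure 114 mm over their backs; the gripper's body (76 mm by 85 mm) begins 54 mm behind the grasp point. The pads swing forward as they close: fully open they stand 13 mm farther back than shut.
Start: joints at [-1.259, 0.053, 1.613, -0, 1.476, -0.119], TCP at [0.261, -0.568, 0.248] pointing down, gripper open.
Joint ranges: [-3.01, 3.01], [-1.01, 2.22], [0.06, 2.58], [-1.02, 4.17], [0.09, 2.62], [-3.14, 3.14]. Speed limits (rad/s): [2.57, 2.57, 3.14, 3.14, 3.14, 3.14].

### API

Orientations are given as a rotation vector (axis times angle).
In Python, from station import ctrl, cams, finder gives the robot as it stands.
- The arm moves only by the tool step_arm, never from a script. Its argument "moves" is a list of rows, each a list of 3 entries, a list of its own where there are three numbers: the shift along the tool's x, y, z in cm, then the turn, a rotation vector about the tool's x, y, z in degrees, then the opening, from 0 (shut) to 1 (fully open). A call has exactly 10 rows; each row is the pose to reach, as a shift and turn from the pose measured when the call began, along the tool's axes at that moment; what a row does not reach only later rows make up. A row lasts 1/12 s, in which the tool goes at most 41.7 mm and 7.16 degrees, less where a joint would pass 70% of its speed; a pose out of reach is approached as far as the arm can. A call with a gripper value outside its range is refused whole. The fingers move at their own pace and stop on an object; "grip_force" is the grip in N (left out, the last holds). Time passes only in rows, so rows that repeat a pose let the fingers close, or fill a call up. It gives the time, the measured TCP pose, the force and the opening at its end, in the units of the state.
- ctrl.get_obs(): the state, without advancing time (a new reading comes with each control period).
- cams.get_image(name): name is "scene" or "top" or "wrist"; returns a dict with "pixels" (420x560x3 uint8, blue, green, red), "fx", "fy", "cx", "cy" (pixels), "position" and "attitude" of the camera in the world. Camera axes: x right, y up, looking along -z (the intrinsics and any distortion apply to the point x, -y, -z); pixel columns grow to the right and rows downward; lengths in m; the calibration is good to about 2 mm. The wrist camera is an equidistant fisheye: a pixel r from the principal point sees the ray r / f radians off the axis. A picture is of the moment at which its call begins. There is no depth.
- ctrl.finish_job(): hands the job in, once; it reports no verdict.
Trained networks look in the newest picture that a camera, given by its name, has taken for a name from the list of things; names that differ only in an ending like _2 or _b are one class to them, and where a whole thing is asked for, a point or a joint stands for the part that bears it (a point fixed in the world has none). Each returns a list of dicts, best first, with "conf" (0 to 1); they miss things now and then, are a little off and sometimes report something else, mostly with a low value. They report only what shows in the picture. A call takes as long as a camera call. They do not tell look-alikes from the thing itself.
- finder.find_in(camera, name): "at" ([column, row] in pixels, amid what is visible of it).
- finder.regions_of(camera, name): "region" (420x560 bool, what is visible of it) and "at" ([column, row] in pixels, amid what is visible of it).
- finder.tip_of(camera, name): "at" ([column, row] in pixels: a listed point, or the origin of a listed thing).
The state is a dict: "t": time; "q": joint angles; "dq": joint speeds; "effort": joint torques, N m; "tool_pos": TCP position; "tool_rot": TCP orientation; "contact_force": force on the tool from outside, world axes, zero at the start; "wrist_torque": the same for the moment, N m; "opening": finger opening in m.
Only numpy, scipy, OpenCV 4.12 (cv2) and the standard library are available. Lean on these libraries where they do the work, as an engineer would, in place of code of your own. Each camera call takes 0.05 s, during which the arm holds its last target. There are 200 camera calls.

## Working session

There is one attempt and no reset: what is moved stays moved. The work goes in short steps, Python scripts to look and compute and a tool call to move; the robot and the scene stay as the last step left them, time stands still between calls to the robot, and variables do not carry over. Pictures are saved under pics/ and viewed, on a budget of 14 in all, crops included, one or two more only if the job needs it, and the job is handed in when it is done.

Besides the shell and the picture viewer there is one more tool, called after "Emit:" as name(argument=value, ...), one argument or row to a line, values as JSON. step_arm: Moves the arm, as the interface text tells. Its arguments: {"type":"object","properties":{"moves":{"type":"array"},"grip_force":{"type":"number"}},"required":["moves"]}

```bash
mkdir -p pics; ls
cat > h.py <<'E'
import numpy as np, cv2
from scipy.spatial.transform import Rotation as R
from station import ctrl, cams, finder
def Rm(a):
    a=np.array(a,float)
    return a if a.shape==(3,3) else (R.from_quat(a).as_matrix() if a.size==4 else R.from_rotvec(a).as_matrix())
def ray(im,uv,fish=False):
    x=(uv[0]-im['cx'])/im['fx']; y=(uv[1]-im['cy'])/im['fy']
    if fish:
        r=np.hypot(x,y); s=np.sin(r)/r if r>1e-9 else 1; d=np.array([x*s,-y*s,-np.cos(r)])
    else: d=np.array([x,-y,-1.])
    return Rm(im['attitude'])@d
def at_z(im,uv,z,fish=False):
    d=ray(im,uv,fish); p=np.array(im['position']); return (p+d*(z-p[2])/d[2])[:2]
def proj(im,P,fish=False):
    c=Rm(im['attitude']).T@(np.array(P)-im['position']); v=np.array([c[0],-c[1],-c[2]])
    if fish:
        h=np.hypot(v[0],v[1]); t=np.arctan2(h,v[2]); v=np.array([v[0]/h*t,v[1]/h*t,1])
    return np.array([im['cx']+im['fx']*v[0]/v[2],im['cy']+im['fy']*v[1]/v[2]])
E
python3 - <<'E'
from h import *
for n in ['scene','top']:
    im=cams.get_image(n); cv2.imwrite(f'pics/{n}0.png',im['pixels'])
    print(n,{k:im[k] for k in im if k!='pixels'})
    for o in 'vial cover_box dish booklet carton_lid slide_carton viewing_plate booklet_rest canister post'.split():
        for f in finder.find_in(n,o)[:4]: print(o,np.round(f['at']),round(f['conf'],2),np.round(at_z(im,f['at'],0.02),3))
print(ctrl.get_obs())
E
```

```text
pics
scene {'fx': 471.8114101276344, 'fy': 471.8114101276344, 'cx': 278.47915730693836, 'cy': 211.9543682697272, 'position': array([-0.44291071, -0.98929949,  0.7300904 ]), 'attitude': array([ 0.96418896, -0.4904521 , -0.86807652])}
vial [244. 228.] 0.67 [ 0.423 -0.249]
cover_box [379. 252.] 0.79 [ 0.53  -0.615]
cover_box [405. 295.] 0.55 [ 0.407 -0.737]
cover_box [240. 241.] 0.51 [ 0.363 -0.284]
cover_box [254. 191.] 0.35 [ 0.616 -0.136]
dish [244. 251.] 0.61 [ 0.331 -0.323]
booklet [245. 256.] 0.52 [ 0.315 -0.339]
carton_lid [270. 212.] 0.82 [ 0.535 -0.261]
slide_carton [254. 189.] 0.78 [ 0.625 -0.128]
viewing_plate [294. 235.] 0.93 [ 0.472 -0.387]
booklet_rest [208. 202.] 0.87 [ 0.478 -0.06 ]
canister [222. 217.] 0.77 [ 0.433 -0.158]Traceback (most recent call last):
  File "<stdin>", line 6, in <module>
ValueError: it knows: booklet, booklet_rest, canister, carton_lid, cover_box, dish, slide_carton, vial, viewing_plate
```

```bash
cat > m.py <<'E'
from h import *
im=cams.get_image('top'); cv2.imwrite('pics/top0.png',im['pixels'])
print({k:im[k] for k in im if k!='pixels'})
hz=dict(vial=.09,cover_box=.04,dish=.0245,booklet=.0085,carton_lid=.021,slide_carton=.024,viewing_plate=.014,booklet_rest=.012,canister=.054)
for o in hz:
    for f in finder.regions_of('top',o)[:4]:
        m=f['region'].astype(np.uint8); c=max(cv2.findContours(m,0,2)[0],key=cv2.contourArea)
        w=np.array([at_z(im,p[0],hz[o]) for p in c],np.float32)*1000
        (cx,cy),s,a=cv2.minAreaRect(w)
        print(o,np.round(f['at']),round(f['conf'],2),'rect mm',round(cx),round(cy),np.round(s),round(a,1))
try: print('post',[(f['at'],f['conf']) for f in finder.tip_of('top','post')],[(f['at'],f['conf']) for f in finder.tip_of('scene','post')])
except Exception as e: print(e)
o=ctrl.get_obs(); print(o)
print(R.from_rotvec(o['tool_rot']).as_matrix().round(3))
E
python3 m.py; python3 -c "
import cv2
a=cv2.imread('pics/scene0.png');cv2.imwrite('pics/scene0c.png',cv2.resize(a[120:380,120:470],None,fx=2.2,fy=2.2,interpolation=2))"
```

```text
{'fx': 509.4672933413963, 'fy': 509.4672933413963, 'cx': 283.49812231621667, 'cy': 209.10776943963614, 'position': array([ 0.26358117, -0.30728085,  1.47163669]), 'attitude': array([ 0.12504924, -0.13786218, -1.53985243])}
vial [276. 263.] 0.44 rect mm 351 -298 [19. 19.] 1.5
cover_box [387. 207.] 0.63 rect mm 526 -608 [43. 34.] 71.4
cover_box [425. 246.] 0.55 rect mm 415 -718 [51. 39.] 64.5
cover_box [277. 262.] 0.51 rect mm 354 -301 [38. 47.] 46.6
cover_box [261. 263.] 0.43 rect mm 354 -296 [99. 68.] 50.7
booklet [283. 260.] 0.75 rect mm 356 -298 [102.  71.] 51.5
booklet [220. 168.] 0.43 rect mm 627 -123 [85. 85.] 14.1
carton_lid [262. 195.] 0.89 rect mm 549 -247 [89. 93.] 29.7
slide_carton [219. 168.] 0.65 rect mm 623 -125 [90. 82.] 16.0
viewing_plate [302. 220.] 0.92 rect mm 486 -369 [76. 72.] 1.4
viewing_plate [272. 260.] 0.43 rect mm 371 -283 [12. 30.] 46.6
viewing_plate [261. 196.] 0.38 rect mm 550 -249 [87. 86.] 31.1
booklet_rest [193. 214.] 0.87 rect mm 489 -50 [108.  60.] 3.0
canister [232. 244.] 0.45 rect mm 415 -175 [39. 37.] 65.7
post [] []
{'t': 1.1, 'q': array([-1.25900834e+00,  5.27014622e-02,  1.61287209e+00, -3.12810702e-05,
        1.47599979e+00, -1.18998566e-01]), 'dq': array([-0.00049087, -0.00029531,  0.00044329,  0.00106429,  0.00041323,
        0.00055855]), 'effort': array([-2.21402283e-04, -3.93686628e+01, -3.70472002e+01, -3.20544086e-04,
        3.87338278e-04,  4.62999793e-06]), 'tool_pos': array([ 0.26098224, -0.56789366,  0.24831936]), 'tool_rot': array([ 0.88626906,  1.38274305, -0.8863287 ]), 'contact_force': array([ 0.32762976,  0.28519991, -0.09518212]), 'wrist_torque': array([ 0.01388275,  0.00530341, -0.02222064]), 'opening': 0.08582674807307017}
[[-0.     0.909  0.418]
 [-0.     0.418 -0.909]
 [-1.    -0.     0.   ]]
```

View pics/scene0c.png

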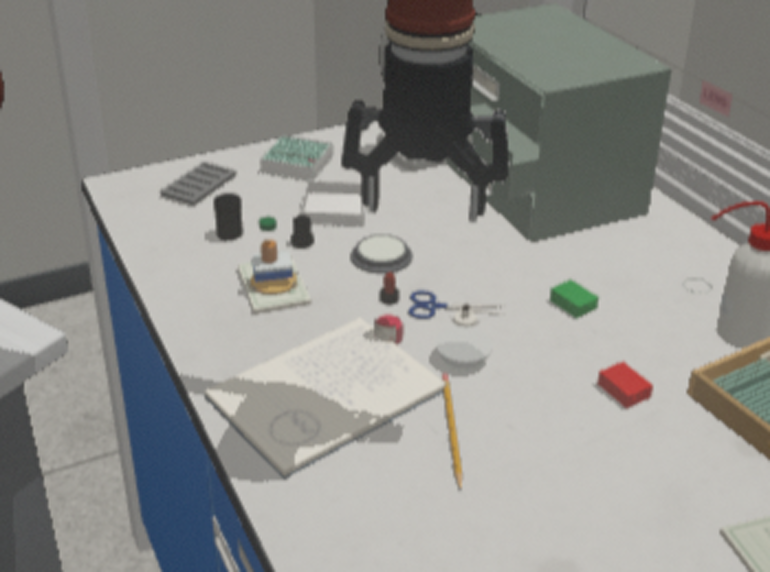

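View pics/top0.png

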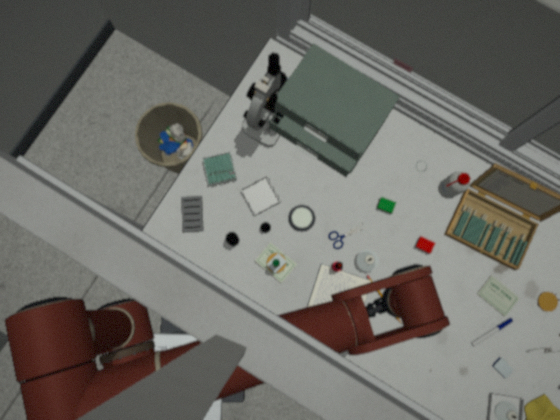

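Run:
```python
from h import *
s=cams.get_image('scene');t=cams.get_image('top')
print('nadir',proj(t,[t['position'][0],t['position'][1],0]),'base z0',proj(t,[0,0,0]),'base scene',proj(s,[0,0,0]))
print('corner scene',at_z(s,(158.6,202),0),'corner top',at_z(t,(147,232),0))
for p in [(.45,.06),(.5,.1),(.4,.05)]:
  for z in [-.5,0,.3,.6,1]: print(p,z,proj(t,[*p,z]).round(),proj(s,[*p,z]).round())
a=s['pixels'][60:360,60:260]; b=t['pixels'][120:420,0:260]
c=np.hstack([cv2.resize(a,(400,600)),cv2.resize(b[:,0:200],(400,600))]); cv2.imwrite('pics/c1.png',c)
a=s['pixels'][190:290,180:310]; b=t['pixels'][150:290,170:330]
cv2.imwrite('pics/c2.png',np.hstack([cv2.resize(a,(400,308),interpolation=2),cv2.resize(b,(352,308),interpolation=2)]))
```

```text
nadir [278.12092345 295.46122159] base z0 [164.06675393 389.42155133] base scene [ 59.45687903 278.39021305]
corner scene [0.41203058 0.09377879] corner top [0.43501317 0.07783078]
(0.45, 0.06) -0.5 [185. 244.] [190. 317.]
(0.45, 0.06) 0 [154. 227.] [175. 200.]
(0.45, 0.06) 0.3 [122. 210.] [162. 110.]
(0.45, 0.06) 0.6 [ 71. 181.] [147.  -3.]
(0.45, 0.06) 1 [-95.  91.] [ 120. -206.]
(0.5, 0.1) -0.5 [175. 231.] [192. 305.]
(0.5, 0.1) 0 [141. 210.] [177. 191.]
(0.5, 0.1) 0.3 [107. 188.] [166. 103.]
(0.5, 0.1) 0.6 [ 50. 153.] [152.  -6.]
(0.5, 0.1) 1 [-128.   41.] [ 126. -198.]
(0.4, 0.05) -0.5 [186. 257.] [183. 326.]
(0.4, 0.05) 0 [156. 244.] [165. 207.]
(0.4, 0.05) 0.3 [125. 231.] [152. 115.]
(0.4, 0.05) 0.6 [ 74. 210.] [134.  -1.]
(0.4, 0.05) 1 [-93. 140.] [ 103. -211.]
```

View pics/c1.png

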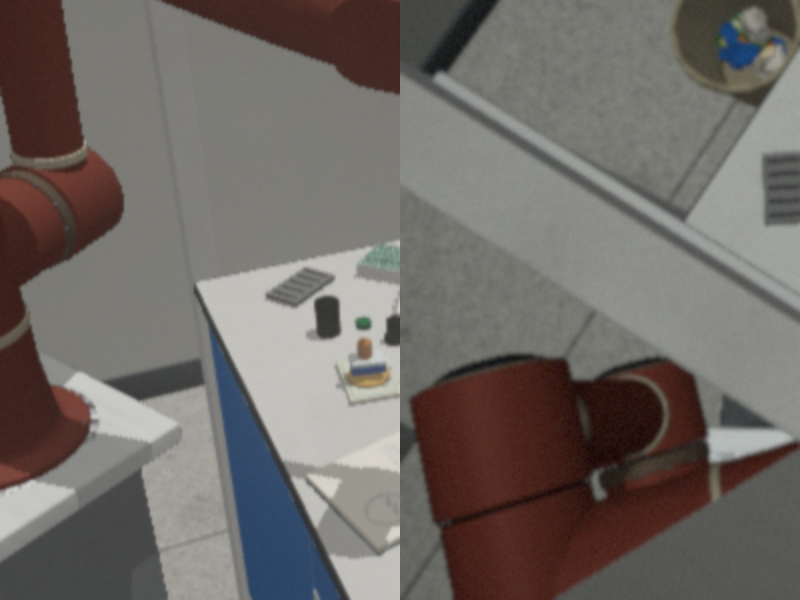

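View pics/c2.png

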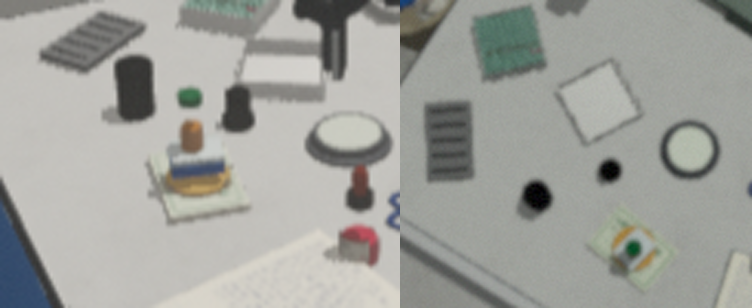

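```bash
cat >> h.py <<'E'
def go(x,y,z,az):
    o=ctrl.get_obs(); T=R.from_rotvec(o['tool_rot']); a=np.radians(az)
    zx=np.array([np.cos(a),np.sin(a),0]); xx=np.array([0,0,-1.])
    G=R.from_matrix(np.c_[xx,np.cross(zx,xx),zx])
    d=T.inv().apply(np.array([x,y,z])-o['tool_pos'])*100
    print('shift cm',d.round(2),'turn deg',np.degrees((T.inv()*G).as_rotvec()).round(1),'open',round(o['opening'],4),'tip',ctrl.tcp_to_tips,'t',round(o['t'],2))
E
python3 - <<'E'
from h import *
go(.353,-.298,.26,-133.4)
s=cams.get_image('scene')['pixels'].mean(2)
for r in (60,120,180,230,280,330): print(r,s[r,120:200:2].astype(int))
E
```

```text
shift cm [ -1.17  19.63 -20.68] turn deg [68.1  0.  -0. ] open 0.0851 tip 0.017 t 1.2
60 [119 118 119 118 118 120 113 117 120 100  96  50  42  44  43  43  44  43
  44  45  45  46  48  44  42  46  45  49  45  48  47  50  46  46  47  48
  48  47  47  48]
120 [122 121 120 122 122 120 121 121 122 121 120 114 122 123 125 125 125 125
 125 125 122 121 122 122 121 123 122 123 122 123 123 123 122 123 123 123
 122 123 123 122]
180 [121 120 121 121 121 121 123 123 120 122 122 122 123 122 122 120 115 125
 125 125 126 125 125 127 122 123 124 123 123 124 124 123 124 123 123 123
 124 124 123 125]
230 [122 123 123 122 123 122 123 122 123 124 122 122 123 123 124 123 124 123
 122 122 116 126 124  79  69  63 189 192 191 192 192 192 192 191 191 192
 192 192 191 191]
280 [138 139 144 145 147 151 172 190 176 143 135 132 131 130 126 146 150 158
 158 158 155 161 152 145 117 127 116  76  76  77  77  77  75  76  79  79
  77  58 157 191]
330 [ 71  69  70  71  72  72  71  71  71 147 156 159 151 157 157 160 157 136
 132 140 148 154 156 156 154 156 158 149 117 127 100  70  74  72  71  70
  74  73  75  74]
```

Emit:
step_arm(
  moves=[
    [[-1.2,19.6,-20.7],[68,0,0],1],
    [[-1.2,19.6,-20.7],[68,0,0],1],
    [[-1.2,19.6,-20.7],[68,0,0],1],
    [[-1.2,19.6,-20.7],[68,0,0],1],
    [[-1.2,19.6,-20.7],[68,0,0],1],
    [[-1.2,19.6,-20.7],[68,0,0],1],
    [[-1.2,19.6,-20.7],[68,0,0],1],
    [[-1.2,19.6,-20.7],[68,0,0],1],
    [[-1.2,19.6,-20.7],[68,0,0],1],
    [[-1.2,19.6,-20.7],[68,0,0],1],
  ],
)

```text
t: 2.08
tool_pos: [0.353, -0.2971, 0.2607]
tool_rot: [1.743, 0.747, -1.742]
contact_force: [0.0, 0.2, -0.1]
opening: 0.0854
```

```bash
cat > w.py <<'E'
from h import *
import sys
hz=dict(vial=.0995,cover_box=.0435,dish=.0245,booklet=.0085,carton_lid=.021,slide_carton=.024,viewing_plate=.014,booklet_rest=.012,canister=.054)
def look(names,png=None,cam='wrist',k=3,**z):
    im=cams.get_image(cam); fi=cam=='wrist'
    if png: cv2.imwrite(png,im['pixels'])
    for o in names:
        h=z.get(o,hz[o])
        for f in finder.regions_of(cam,o)[:k]:
            m=f['region'].astype(np.uint8); c=max(cv2.findContours(m,0,2)[0],key=cv2.contourArea)
            w=np.array([at_z(im,p[0],h,fi) for p in c],np.float32)*1000
            (cx,cy),s,a=cv2.minAreaRect(w); e=cv2.fitEllipse(w) if len(w)>5 else None
            print(o,np.round(f['at']),round(f['conf'],2),'rect',round(cx,1),round(cy,1),np.round(s),round(a,1),'mean',w.mean(0).round(1),'ell',np.round(e[0],1),np.round(e[1]))
        for f in finder.tip_of(cam,o)[:2]: print('   origin',np.round(f['at']),round(f['conf'],2))
    return im
E
python3 - <<'E'
from w import *
im=look(['vial','cover_box','dish','booklet','canister'],'pics/w1.png')
print(im['position'],im['fx'])
print(ctrl.get_obs()['tool_pos'])
E
```

```text
vial [282. 189.] 0.83 rect 354.1 -305.8 [21. 29.] 46.5 mean [ 350.9 -305.1] ell [ 353.6 -304.7] [20. 31.]
   origin [279. 181.] 0.88
cover_box [278. 166.] 0.57 rect 354.1 -304.3 [34. 47.] 45.9 mean [ 350.7 -303.5] ell [ 364.2 -314.7] [ 33. 108.]
   origin [279. 171.] 0.85
dish [265. 161.] 0.86 rect 371.6 -302.6 [27. 54.] 5.8 mean [ 373.2 -304. ] ell [ 362.6 -304.4] [41. 52.]
   origin [ 87. 226.] 0.29
booklet [258. 168.] 0.83 rect 356.0 -300.6 [100.  71.] 51.7 mean [ 361.8 -300.9] ell [ 356.4 -298.5] [ 78. 111.]
booklet [243.  50.] 0.33 rect 485.4 -371.8 [77. 77.] 45.0 mean [ 486.2 -372.3] ell [ 485.4 -372.1] [76. 78.]
canister [168. 209.] 0.89 rect 416.4 -187.3 [57. 35.] 88.6 mean [ 414.2 -186.8] ell [ 416.9 -186.8] [35. 58.]
   origin [176. 201.] 0.63
   origin [243.  50.] 0.59
[ 0.41162401 -0.35502924  0.38505274] 325.19226210127806
[ 0.35256253 -0.2980808   0.26026011]
```

View pics/w1.png

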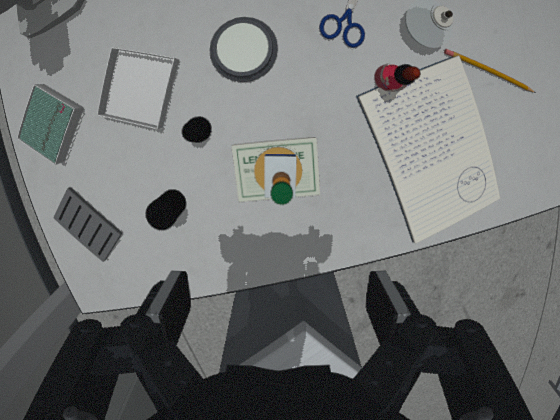

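Run:
```python
from w import *
im=look(['carton_lid','slide_carton','viewing_plate','booklet_rest'],k=1)
p=im['pixels'].astype(int); b,g,r=p[...,0],p[...,1],p[...,2]
m=((g>r+25)&(g>b+10)).astype(np.uint8); m[:170]=0;m[215:]=0;m[:,:255]=0;m[:,310:]=0
c=max(cv2.findContours(m,0,2)[0],key=cv2.contourArea)
w=np.array([at_z(im,q[0],.0995,True) for q in c],np.float32)*1000
print('cap',cv2.minEnclosingCircle(w),cv2.boundingRect(c))
print('origin vial',at_z(im,(279,181),.0435,True),at_z(im,(279,171),.0245,True))
```

```text
carton_lid [134.  87.] 0.82 rect 545.8 -254.0 [94. 88.] 29.9 mean [ 540.8 -255.2] ell [ 545.5 -254. ] [102. 108.]
   origin [136.  87.] 0.58
slide_carton [ 46. 121.] 0.71 rect 618.2 -134.1 [96. 90.] 15.1 mean [ 616.7 -138. ] ell [ 618.3 -133.9] [ 99. 108.]
   origin [ 52. 121.] 0.81
viewing_plate [244.  50.] 0.71 rect 484.2 -371.3 [76. 76.] 79.8 mean [ 489.1 -372.3] ell [ 484.2 -371.5] [75. 76.]
   origin [243.  50.] 0.96
   origin [280. 178.] 0.54
booklet_rest [ 85. 226.] 0.79 rect 488.8 -58.1 [105.  64.] 4.3 mean [491.2 -57.2] ell [490.  -57.4] [ 74. 116.]
   origin [ 88. 222.] 0.61
cap ((350.3042297363281, -302.2629699707031), 10.32936954498291) (270, 183, 22, 22)
origin vial [ 0.34958524 -0.30013353] [ 0.35462329 -0.30500502]
```

```bash
python3 -c "
from h import *
go(.3505,-.300,.082,-133.6)"
```

```text
shift cm [17.83 -0.02  0.3 ] turn deg [ 0.3 -0.   0. ] open 0.0855 tip 0.017 t 3.08
```

Emit:
step_arm(
  moves=[
    [[4,0,0.3],[0,0,0],1],
    [[8,0,0.3],[0,0,0],0.8],
    [[11,0,0.3],[0,0,0],0.7],
    [[14,0,0.3],[0,0,0],0.6],
    [[16.5,0,0.3],[0,0,0],0.5],
    [[17.8,0,0.3],[0,0,0],0.45],
    [[17.8,0,0.3],[0,0,0],0.4],
    [[17.8,0,0.3],[0,0,0],0.4],
    [[17.8,0,0.3],[0,0,0],0.4],
    [[17.8,0,0.3],[0,0,0],0.4],
  ],
)

```text
t: 3.92
tool_pos: [0.3515, -0.3012, 0.0842]
tool_rot: [1.74, 0.748, -1.739]
contact_force: [0.4, 0.6, -0.0]
opening: 0.0338
```

```bash
python3 -c "
from h import *
im=cams.get_image('wrist');cv2.imwrite('pics/w2.png',im['pixels'][130:420])
go(.3505,-.300,.082,-133.6)"
```

```text
shift cm [ 0.22 -0.15 -0.02] turn deg [ 0.3  0.  -0.2] open 0.0347 tip 0.017 t 3.97
```

View pics/w2.png

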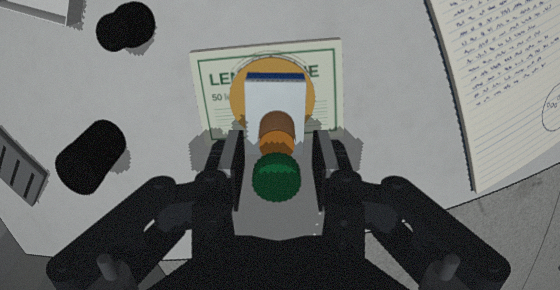

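Emit:
step_arm(
  moves=[
    [[0,0,0],[0,0,0],0.3],
    [[0,0,0],[0,0,0],0.2],
    [[0,0,0],[0,0,0],0.1],
    [[0,0,0],[0,0,0],0],
    [[0,0,0],[0,0,0],0],
    [[0,0,0],[0,0,0],0],
    [[0,0,0],[0,0,0],0],
    [[0,0,0],[0,0,0],0],
    [[0,0,0],[0,0,0],0],
    [[-0.3,0,0],[0,0,0],0],
  ],
  grip_force=25,
)

```text
t: 4.8
tool_pos: [0.3515, -0.3012, 0.0873]
tool_rot: [1.741, 0.748, -1.739]
contact_force: [-0.3, 0.2, -0.3]
opening: 0.0219
```

Emit:
step_arm(
  moves=[
    [[-1,0,0],[0,0,0],0],
    [[-2,0,0],[0,0,0],0],
    [[-4,0,0],[0,0,0],0],
    [[-7,0,0],[0,0,0],0],
    [[-10,0,0],[0,0,0],0],
    [[-13,0,0],[0,0,0],0],
    [[-13,0,0],[0,0,0],0],
    [[-13,0,0],[0,0,0],0],
    [[-13,0,0],[0,0,0],0],
    [[-13,0,0],[0,0,0],0],
  ],
)

```text
t: 5.63
tool_pos: [0.3506, -0.3001, 0.2159]
tool_rot: [1.741, 0.75, -1.74]
contact_force: [0.0, -0.1, -0.3]
opening: 0.0216
```

```bash
python3 -c "
from w import *
im=look(['vial','cover_box','carton_lid','slide_carton','viewing_plate','booklet_rest'],'pics/w3.png',k=1)
im=look(['vial','cover_box','carton_lid','slide_carton','viewing_plate','booklet_rest'],k=1,cam='top')
go(.548,-.249,.23,-150)"
```

```text
vial [276. 291.] 0.88 rect 295.3 -252.9 [44. 94.] 44.6 mean [ 292.8 -252.8] ell [ 290.6 -246.7] [ 40. 111.]
   origin [278. 252.] 0.93
cover_box [278. 182.] 0.95 rect 354.3 -304.0 [34. 48.] 45.7 mean [ 358.7 -312.7] ell [ 354.2 -302. ] [43. 63.]
carton_lid [118.  87.] 0.55 rect 545.5 -254.5 [95. 87.] 30.2 mean [ 541.6 -255.7] ell [ 545.6 -255.6] [101. 108.]
   origin [118.  88.] 0.82
slide_carton [ 26. 125.] 0.89 rect 618.2 -134.3 [101.  91.] 14.8 mean [ 610.3 -145.4] ell [ 616.  -135.5] [100. 107.]
   origin [ 31. 124.] 0.56
viewing_plate [238.  44.] 0.9 rect 483.5 -371.8 [76. 77.] 54.3 mean [ 481.8 -374.7] ell [ 483.8 -371.7] [76. 77.]
   origin [236.  43.] 0.97
booklet_rest [ 69. 239.] 0.86 rect 489.8 -58.7 [105.  66.] 5.7 mean [487.2 -57.8] ell [488.9 -58.5] [ 77. 117.]
   origin [ 69. 238.] 0.7
cover_box [423. 247.] 0.68 rect 414.9 -716.5 [49. 39.] 64.5 mean [ 414.5 -714.5] ell [ 414.7 -716.2] [40. 52.]
   origin [383. 204.] 0.75
   origin [193. 212.] 0.29
carton_lid [262. 194.] 0.77 rect 548.5 -248.7 [91. 87.] 29.5 mean [ 553.4 -249.4] ell [ 549.5 -248.1] [ 97. 103.]
   origin [262. 197.] 0.87
slide_carton [219. 168.] 0.72 rect 622.8 -125.4 [89. 83.] 14.8 mean [ 623.4 -126.2] ell [ 622.6 -125.7] [ 96. 104.]
   origin [218. 170.] 0.59
viewing_plate [302. 218.] 0.62 rect 484.9 -366.0 [73. 73.] 1.6 mean [ 487.8 -366. ] ell [ 485.  -367.7] [74. 76.]
   origin [301. 217.] 0.75
booklet_rest [191. 212.] 0.77 rect 490.7 -50.1 [104.  61.] 3.4 mean [510.7 -47.2] ell [485.8 -50.9] [ 78. 129.]
shift cm [ -1.24  10.77 -17.27] turn deg [16.7 -0.  -0.2] open 0.0215 tip 0.017 t 6.93
```

View pics/w3.png

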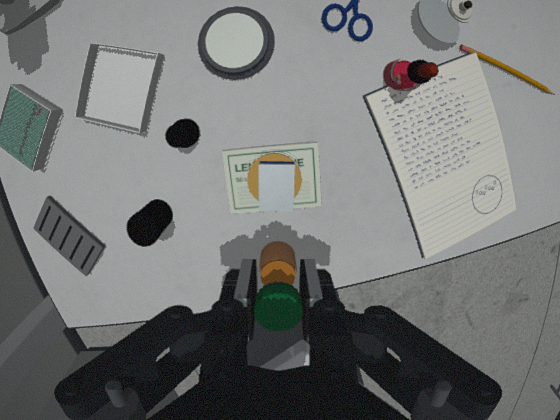

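Emit:
step_arm(
  moves=[
    [[-1,3,-4],[4,0,0],0],
    [[-1,5,-8],[8,0,0],0],
    [[-1,7,-12],[12,0,0],0],
    [[-1,9,-15],[16,0,0],0],
    [[-1,10.7,-17.3],[16.5,0,0],0],
    [[-1,10.7,-17.3],[16.5,0,0],0],
    [[2,10.7,-17.3],[16.5,0,0],0],
    [[5,10.7,-17.3],[16.5,0,0],0],
    [[8,10.7,-17.3],[16.5,0,0],0],
    [[8,10.7,-17.3],[16.5,0,0],0],
  ],
)

```text
t: 7.77
tool_pos: [0.5439, -0.2462, 0.13]
tool_rot: [1.92, 0.526, -1.935]
contact_force: [-0.9, 1.5, -1.4]
opening: 0.0219
```

```bash
python3 -c "
from w import *
im=look(['vial','carton_lid'],'pics/w4.png',k=1)
for z in (.021,.002): print(at_z(im,finder.tip_of('wrist','carton_lid')[0]['at'],z,True))
go(.547,-.251,.0435,-150)"
```

```text
vial [280. 291.] 0.65 rect 532.7 -232.5 [28. 61.] 28.1 mean [ 531.9 -231. ] ell [ 531.6 -229.3] [26. 68.]
   origin [277. 254.] 0.83
carton_lid [269. 194.] 0.71 rect 550.6 -253.5 [86. 88.] 30.7 mean [ 549.3 -253.4] ell [ 554.  -255.6] [ 97. 105.]
   origin [271. 194.] 0.6
[ 0.55368096 -0.25786788]
[ 0.5511019  -0.25284692]
shift cm [ 9.7  -0.05  0.29] turn deg [ 0.2 -0.2 -0.4] open 0.0215 tip 0.017 t 8.12
```

View pics/w4.png

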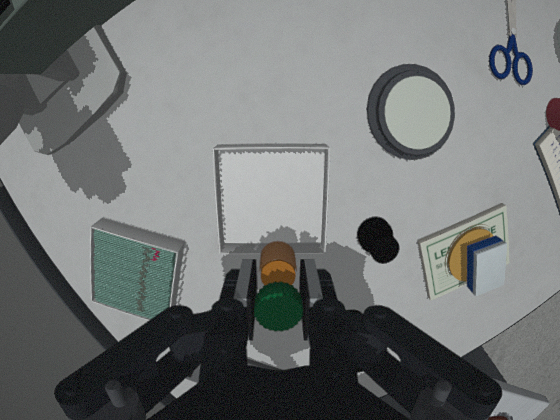

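Emit:
step_arm(
  moves=[
    [[2,0.3,0.1],[0,0,0],0],
    [[4,0.3,0.1],[0,0,0],0],
    [[6,0.3,0.1],[0,0,0],0],
    [[8,0.3,0.1],[0,0,0],0],
    [[9,0.3,0.1],[0,0,0],0],
    [[9.4,0.3,0.1],[0,0,0],0],
    [[9.7,0.3,0.1],[0,0,0],0],
    [[9.7,0.3,0.1],[0,0,0],0],
    [[9.7,0.3,0.1],[0,0,0],0],
    [[9.7,0.3,0.1],[0,0,0],0],
  ],
)

```text
t: 8.95
tool_pos: [0.5513, -0.2536, 0.0449]
tool_rot: [1.928, 0.51, -1.916]
contact_force: [-0.0, 0.7, -0.6]
opening: 0.0214
```

Emit:
step_arm(
  moves=[
    [[0.1,0,0],[0,0,0],0],
    [[0.2,0,0],[0,0,0],0],
    [[0.25,0,0],[0,0,0],0],
    [[0.25,0,0],[0,0,0],0],
    [[0.25,0,0],[0,0,0],0],
    [[0.25,0,0],[0,0,0],0],
    [[0.25,0,0],[0,0,0],0.2],
    [[0.25,0,0],[0,0,0],0.35],
    [[0.25,0,0],[0,0,0],0.45],
    [[0.25,0,0],[0,0,0],0.5],
  ],
)

```text
t: 9.78
tool_pos: [0.5511, -0.2535, 0.0422]
tool_rot: [1.928, 0.51, -1.916]
contact_force: [-0.5, 0.9, 0.8]
opening: 0.0427
```

Emit:
step_arm(
  moves=[
    [[0,0,0],[0,0,0],0.5],
    [[-1,0,0],[0,0,0],0.5],
    [[-3,0,0],[0,0,0],0.5],
    [[-6,0,0],[0,0,0],0.5],
    [[-9,0,0],[0,0,0],0.7],
    [[-12,0,0],[0,0,0],0.8],
    [[-15,0,0],[0,0,0],1],
    [[-17,0,0],[0,0,0],1],
    [[-17,0,0],[0,0,0],1],
    [[-17,0,0],[0,0,0],1],
  ],
)

```text
t: 10.62
tool_pos: [0.5505, -0.2528, 0.2145]
tool_rot: [1.93, 0.507, -1.912]
contact_force: [-0.8, 0.4, -0.1]
opening: 0.0856
```

```bash
python3 -c "
from w import *
im=look(['vial','slide_carton','viewing_plate','booklet_rest'],'pics/w5.png',k=1,vial=.058)
print('vial origin',at_z(im,finder.tip_of('wrist','vial')[0]['at'],.002,True))
go(.354,-.302,.2,-133.9)"
```

```text
vial [275. 189.] 0.64 rect 553.7 -258.8 [19. 29.] 30.2 mean [ 553.7 -256.3] ell [ 553.2 -258.9] [19. 30.]
   origin [277. 181.] 0.88
slide_carton [166. 241.] 0.94 rect 624.8 -133.7 [88. 95.] 15.0 mean [ 619.1 -134.2] ell [ 624.9 -133.8] [ 99. 107.]
   origin [174. 242.] 0.98
   origin [278. 183.] 0.72
viewing_plate [384. 121.] 0.9 rect 490.8 -370.3 [76. 76.] 32.2 mean [ 491.8 -369. ] ell [ 490.8 -370.5] [76. 76.]
   origin [381. 124.] 0.56
booklet_rest [241. 335.] 0.75 rect 491.6 -57.9 [104.  65.] 5.6 mean [496.9 -58.7] ell [492.  -57.8] [ 70. 128.]
   origin [242. 335.] 0.79
vial origin [ 0.55240845 -0.25626439]
shift cm [ 1.04 -5.55 19.41] turn deg [-15.9  -0.1  -0.5] open 0.0852 tip 0.017 t 11.12
```

View pics/w5.png

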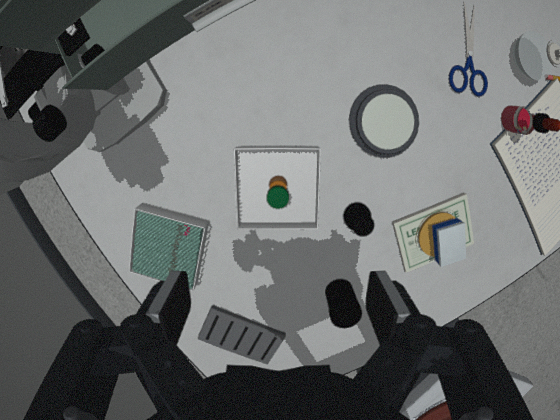

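Emit:
step_arm(
  moves=[
    [[1,-1.5,4],[-4,0,0],1],
    [[1,-2.5,8],[-8,0,0],1],
    [[1,-3.5,12],[-12,0,0],1],
    [[1,-5,16],[-16,0,0],1],
    [[1,-5.6,19.4],[-16,0,0],1],
    [[1,-5.6,19.4],[-16,0,0],1],
    [[1,-5.6,19.4],[-16,0,0],1],
    [[1,-5.6,19.4],[-16,0,0],0.8],
    [[1,-5.6,19.4],[-16,0,0],0.7],
    [[1,-5.6,19.4],[-16,0,0],0.7],
  ],
)

```text
t: 11.95
tool_pos: [0.3548, -0.3011, 0.2005]
tool_rot: [1.747, 0.738, -1.739]
contact_force: [0.5, -0.8, 0.5]
opening: 0.0597
```

```bash
python3 -c "
from w import *
im=look(['cover_box','dish','booklet'],k=1)
go(.354,-.302,.043,-133.9)"
```

```text
cover_box [280. 196.] 0.6 rect 354.3 -304.2 [33. 47.] 45.5 mean [ 353.3 -314.2] ell [ 353.4 -302.9] [ 34. 110.]
   origin [277. 190.] 0.56
dish [256. 178.] 0.79 rect 361.6 -307.6 [54. 45.] 49.3 mean [ 364.2 -310.5] ell [ 358.2 -304.7] [52. 53.]
booklet [252. 178.] 0.81 rect 356.6 -300.5 [101.  72.] 51.7 mean [ 361.8 -301.9] ell [ 357.  -299.1] [ 78. 108.]
shift cm [15.73 -0.1   0.07] turn deg [ 0.1 -0.1 -0.5] open 0.0596 tip 0.017 t 12.3
```

Emit:
step_arm(
  moves=[
    [[4,-0.1,0.1],[0,0,0],0.7],
    [[8,-0.1,0.1],[0,0,0],0.7],
    [[11,-0.1,0.1],[0,0,0],0.7],
    [[13,-0.1,0.1],[0,0,0],0.7],
    [[14.5,-0.1,0.1],[0,0,0],0.7],
    [[15.2,-0.1,0.1],[0,0,-0.4],0.65],
    [[15.6,-0.1,0.1],[0,0,-0.4],0.6],
    [[15.8,-0.1,0.1],[0,0,-0.4],0.55],
    [[15.8,-0.1,0.1],[0,0,-0.4],0.55],
    [[15.8,-0.1,0.1],[0,0,-0.4],0.55],
  ],
)

```text
t: 13.13
tool_pos: [0.3544, -0.303, 0.0436]
tool_rot: [1.747, 0.741, -1.743]
contact_force: [-0.1, -0.0, 0.4]
opening: 0.0472
```

Emit:
step_arm(
  moves=[
    [[0,0,0],[0,0,0],0.5],
    [[0,0,0],[0,0,0],0.45],
    [[0,0,0],[0,0,0],0.4],
    [[0,0,0],[0,0,0],0.35],
    [[0,0,0],[0,0,0],0.3],
    [[0,0,0],[0,0,0],0.2],
    [[0,0,0],[0,0,0],0.2],
    [[0,0,0],[0,0,0],0.2],
    [[0,0,0],[0,0,0],0.2],
    [[-0.2,0,0],[0,0,0],0.2],
  ],
)

```text
t: 13.97
tool_pos: [0.3544, -0.303, 0.0456]
tool_rot: [1.747, 0.741, -1.743]
contact_force: [0.4, 0.1, -0.5]
opening: 0.0342
```

Emit:
step_arm(
  moves=[
    [[-0.5,0,0],[0,0,0],0.2],
    [[-2,0,0],[0,0,0],0.2],
    [[-4,0,0],[0,0,0],0.2],
    [[-7,0,0],[0,0,0],0.2],
    [[-10,0,0],[0,0,0],0.2],
    [[-14,0,0],[0,0,0],0.2],
    [[-14,0,0],[0,0,0],0.2],
    [[-14,0,0],[0,0,0],0.2],
    [[-14,0,0],[0,0,0],0.2],
    [[-14,0,0],[0,0,0],0.2],
  ],
)

```text
t: 14.8
tool_pos: [0.3532, -0.3018, 0.1839]
tool_rot: [1.747, 0.745, -1.745]
contact_force: [0.6, -0.7, -0.6]
opening: 0.0338
```

```bash
python3 -c "
from w import *
im=look(['dish','booklet','cover_box'],'pics/w6.png',k=1)
go(.623,-.129,.185,-165)"
```

```text
dish [274. 191.] 0.59 rect 357.4 -304.4 [54. 54.] 6.3 mean [ 356.9 -305.2] ell [ 357.6 -304.5] [53. 54.]
   origin [274. 193.] 0.91
   origin [230.  38.] 0.28
booklet [253. 177.] 0.65 rect 357.2 -300.7 [101.  71.] 51.5 mean [ 363.3 -296.7] ell [ 355.4 -302.1] [ 80. 123.]
cover_box [279. 281.] 0.78 rect 289.3 -243.9 [ 71. 113.] 45.9 mean [ 299.  -252.2] ell [ 282.7 -237.6] [ 71. 271.]
   origin [279. 275.] 0.81
shift cm [  0.05   7.43 -31.15] turn deg [31.2 -0.1 -0.1] open 0.0338 tip 0.017 t 15.15
```

View pics/w6.png

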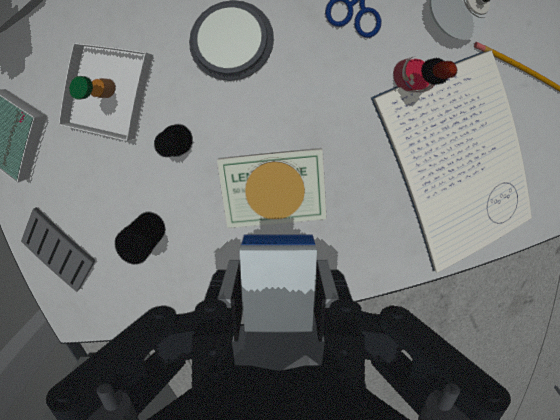

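Emit:
step_arm(
  moves=[
    [[0,1,-4],[5,0,0],0.2],
    [[0,2,-8],[10,0,0],0.2],
    [[0,3,-12],[15,0,0],0.2],
    [[0,4,-16],[20,0,0],0.2],
    [[0,5,-20],[25,0,0],0.2],
    [[0,6,-24],[30,0,0],0.2],
    [[0,7,-28],[31,0,0],0.2],
    [[0,7.4,-31.1],[31,0,0],0.2],
    [[0,7.4,-31.1],[31,0,0],0.2],
    [[0,7.4,-31.1],[31,0,0],0.2],
  ],
)

```text
t: 15.98
tool_pos: [0.6232, -0.1279, 0.1848]
tool_rot: [2.079, 0.279, -2.076]
contact_force: [0.1, -0.7, 0.1]
opening: 0.0336
```

Emit:
step_arm(
  moves=[
    [[2,0,0],[0,0,0],0.2],
    [[4,0,0],[0,0,0],0.2],
    [[6,0,0],[0,0,0],0.2],
    [[7,0,0],[0,0,0],0.2],
    [[7,0,0],[0,0,0],0.2],
    [[7,0,0],[0,0,0],0.2],
    [[7,0,0],[0,0,0],0.2],
    [[7,0,0],[0,0,0],0.2],
    [[7,0,0],[0,0,0],0.2],
    [[7,0,0],[0,0,0],0.2],
  ],
)

```text
t: 16.82
tool_pos: [0.6239, -0.1283, 0.1161]
tool_rot: [2.08, 0.278, -2.074]
contact_force: [0.4, -0.4, -0.2]
opening: 0.0342
```

```bash
python3 -c "
from w import *
im=look(['slide_carton','cover_box'],'pics/w7.png',k=1)
print('carton z24,0',[at_z(im,finder.tip_of('wrist','slide_carton')[0]['at'],z,True) for z in (.024,0)])
z=ctrl.get_obs()['tool_pos'][2]-.019
print('box origin',at_z(im,finder.tip_of('wrist','cover_box')[0]['at'],z,True),ctrl.get_obs()['tool_pos'])
m=finder.regions_of('wrist','slide_carton')[0]['region'].astype(np.uint8);c=max(cv2.findContours(m,0,2)[0],key=cv2.contourArea)
print(cv2.approxPolyDP(c,6,True)[:,0].tolist())
go(.623,-.129,.043,-165)"
```

```text
slide_carton [273. 202.] 0.69 rect 626.7 -132.8 [84. 81.] 15.9 mean [ 627.  -126.4] ell [ 627.5 -132.5] [ 88. 109.]
   origin [499. 219.] 0.74
   origin [276. 210.] 0.57
cover_box [280. 280.] 0.61 rect 611.2 -89.2 [53. 82.] 15.4 mean [615.2 -95.9] ell [612.2 -89.4] [60. 98.]
   origin [278. 271.] 0.95
carton z24,0 [array([ 0.44250981, -0.18026542]), array([ 0.42017593, -0.17708953])]
box origin [ 0.62266123 -0.13048322] [ 0.62329578 -0.12800556  0.11475587]
[[332, 166], [219, 161], [221, 266], [238, 258], [245, 232], [311, 233], [317, 258], [327, 258]]
shift cm [7.17 0.08 0.06] turn deg [ 0.4 -0.1 -0.1] open 0.0338 tip 0.017 t 17.27
```

View pics/w7.png

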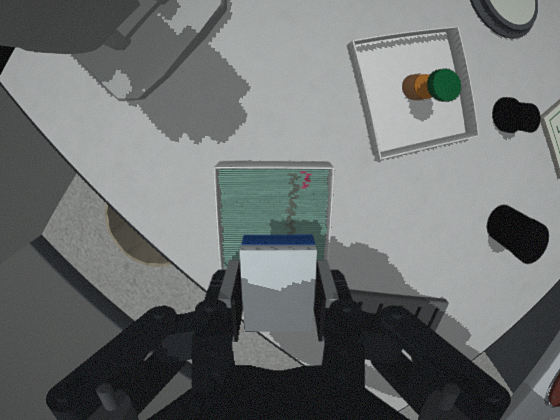

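```bash
python3 -c "
from w import *
im=cams.get_image('wrist')
a,b,c,d=[at_z(im,p,.024,True) for p in [(218,164),(332,166),(221,266),(327,258)]]
print(a,b,c,d,np.linalg.norm(a-b)); u=(b-a)/np.linalg.norm(b-a); print(np.degrees(np.arctan2(u[1],u[0])))
n=np.array([u[1],-u[0]]); 
for s in (1,-1): print((a+b)/2+s*n*.0415)
E=finder.tip_of('top','slide_carton')"
```

```text
[ 0.67202413 -0.15965094] [ 0.59711447 -0.17875243] [ 0.65380065 -0.08406414] [ 0.57871406 -0.11190486] 0.077306681784691
-165.69478792510006
[ 0.62431518 -0.12898847]
[ 0.64482342 -0.20941491]
```

Emit:
step_arm(
  moves=[
    [[2,0,0],[0,0,0],0.2],
    [[4,0,0],[0,0,0],0.2],
    [[5.5,0,0],[0,0,0],0.2],
    [[6.4,0,0],[0,0,0],0.2],
    [[6.8,0,0],[0,0,0],0.2],
    [[7.1,0,0],[0,0,0],0.2],
    [[7.1,0,0],[0,0,0],0.2],
    [[7.1,0,0],[0,0,0],0.2],
    [[7.1,0,0],[0,0,0],0.2],
    [[7.1,0,0],[0,0,0],0.2],
  ],
)

```text
t: 18.2
tool_pos: [0.6242, -0.1283, 0.0451]
tool_rot: [2.08, 0.278, -2.074]
contact_force: [-1.2, 1.0, 5.6]
opening: 0.0338
```

Emit:
step_arm(
  moves=[
    [[0.0,0,0],[0,0,0],0.35],
    [[0,0,0],[0,0,0],0.45],
    [[0,0,0],[0,0,0],0.55],
    [[0,0,0],[0,0,0],0.6],
    [[0,0,0],[0,0,0],0.65],
    [[-2,0,0],[0,0,0],0.65],
    [[-5,0,0],[0,0,0],0.65],
    [[-8,0,0],[0,0,0],0.8],
    [[-11,0,0],[0,0,0],1],
    [[-14,0,0],[0,0,0],1],
  ],
)

```text
t: 19.03
tool_pos: [0.6235, -0.128, 0.1862]
tool_rot: [2.08, 0.278, -2.075]
contact_force: [0.4, -0.1, -0.0]
opening: 0.085
```

```bash
python3 -c "
from w import *
im=look(['slide_carton','cover_box','viewing_plate'],'pics/w8.png',k=1,cover_box=.043)
look(['slide_carton','cover_box'],k=3,cam='top',cover_box=.043)
go(.357,-.302,.2,-128.5)"
```

```text
slide_carton [272. 172.] 0.95 rect 625.5 -129.9 [84. 86.] 14.6 mean [ 615.3 -135.5] ell [ 625.5 -126.4] [ 92. 116.]
cover_box [277. 198.] 0.83 rect 623.2 -129.9 [34. 48.] 15.4 mean [ 620.6 -134.1] ell [ 622.9 -128.5] [ 34. 104.]
   origin [277. 195.] 0.87
viewing_plate [464.  22.] 0.94 rect 486.0 -354.8 [80. 49.] 28.8 mean [ 487.4 -349.2] ell [ 493.3 -367.5] [76. 82.]
   origin [465.  12.] 0.66
   origin [384.  88.] 0.15
slide_carton [224. 175.] 0.9 rect 623.2 -125.8 [92. 85.] 16.0 mean [ 616.3 -133.7] ell [ 621.  -132.3] [86. 97.]
   origin [220. 170.] 0.73
cover_box [385. 205.] 0.6 rect 525.9 -607.1 [48. 38.] 69.2 mean [ 528.1 -608.7] ell [ 526.7 -606.9] [39. 52.]
cover_box [224. 165.] 0.54 rect 625.5 -137.6 [35. 19.] 16.2 mean [ 624.7 -136.7] ell [ 627.7 -137.7] [18. 39.]
cover_box [426. 246.] 0.53 rect 415.0 -716.6 [48. 36.] 64.5 mean [ 414.9 -716.6] ell [ 414.7 -716.7] [38. 54.]
   origin [424. 246.] 0.73
   origin [386. 203.] 0.58
shift cm [-1.62  9.73 30.3 ] turn deg [-36.1  -0.   -0.1] open 0.0858 tip 0.017 t 19.63
```

View pics/w8.png

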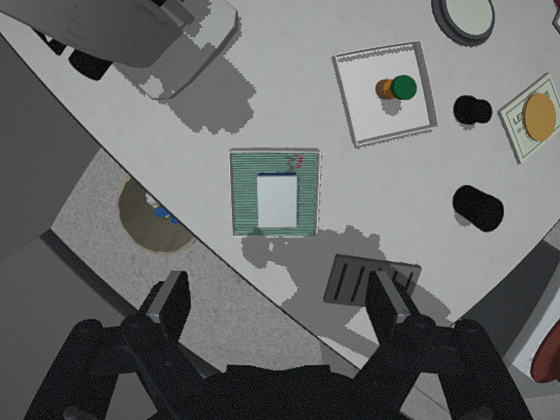

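Emit:
step_arm(
  moves=[
    [[-1.6,1,4],[-7,0,0],1],
    [[-1.6,2,8],[-14,0,0],1],
    [[-1.6,3,12],[-21,0,0],1],
    [[-1.6,5,16],[-28,0,0],1],
    [[-1.6,6,20],[-35,0,0],1],
    [[-1.6,7,24],[-42,0,0],1],
    [[-1.6,8,27],[-49,0,0],1],
    [[-1.6,9.7,30.3],[-56,0,0],1],
    [[-1.6,9.7,30.3],[-63,0,0],1],
    [[-1.6,9.7,30.3],[-70,0,0],1],
  ],
)

```text
t: 20.47
tool_pos: [0.3549, -0.3033, 0.1998]
tool_rot: [1.3, 1.145, -1.301]
contact_force: [0.4, 0.4, 0.5]
opening: 0.0854
```

Emit:
step_arm(
  moves=[
    [[0,0,0],[-7,0,0],1],
    [[0,0,0],[-14,0,0],1],
    [[0,0,0],[-21,0,0],1],
    [[0,0,0],[-28,0,0],1],
    [[0,0,0],[-35,0,0],1],
    [[0,0,0],[-42,0,0],1],
    [[0,0,0],[-49,0,0],1],
    [[0,0,0],[-56,0,0],1],
    [[0,0,0],[-56,0,0],1],
    [[0,0,0],[-56,0,0],1],
  ],
)

```text
t: 21.3
tool_pos: [0.3548, -0.3032, 0.1996]
tool_rot: [0.563, 1.495, -0.565]
contact_force: [-0.8, 0.7, -0.7]
opening: 0.0853
```

```bash
python3 -c "
from w import *
im=look(['dish','booklet'],'pics/w9.png',k=1)
look(['dish','booklet'],k=2,cam='top')
go(.357,-.302,.024,-38.5)"
```

```text
dish [276. 180.] 0.93 rect 357.8 -298.5 [55. 54.] 21.6 mean [ 357.  -296.3] ell [ 357.5 -298.4] [54. 55.]
   origin [278. 184.] 0.57
booklet [282. 155.] 0.6 rect 356.4 -299.2 [100.  70.] 51.5 mean [ 353.  -292.3] ell [ 355.1 -300.7] [ 76. 125.]
shift cm [17.58  0.25  0.04] turn deg [-2.7  0.1  0. ] open 0.0855 tip 0.017 t 21.8
```

View pics/w9.png

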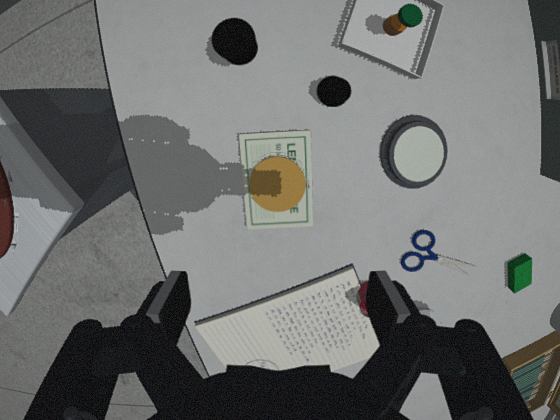

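Emit:
step_arm(
  moves=[
    [[4,0.2,0],[-2.7,0,0],1],
    [[8,0.2,0],[-2.7,0,0],1],
    [[11,0.2,0],[-2.7,0,0],1],
    [[13,0.2,0],[-2.7,0,0],1],
    [[15,0.2,0],[-2.7,0,0],1],
    [[16.2,0.2,0],[-2.7,0,0],1],
    [[17,0.2,0],[-2.7,0,0],1],
    [[17.5,0.2,0],[-2.7,0,0],1],
    [[17.6,0.2,0],[-2.7,0,0],1],
    [[17.6,0.2,0],[-2.7,0,0],1],
  ],
)

```text
t: 22.63
tool_pos: [0.3566, -0.3025, 0.0242]
tool_rot: [0.524, 1.504, -0.527]
contact_force: [1.1, -0.7, 0.4]
opening: 0.0857
```

```bash
python3 -c "
from w import *
im=cams.get_image('wrist');cv2.imwrite('pics/w10.png',im['pixels'][140:400])
go(.357,-.302,.024,-38.5); print(ctrl.get_obs()['contact_force'])"
```

```text
shift cm [ 0.06  0.06 -0.03] turn deg [0.  0.2 0.1] open 0.0851 tip 0.017 t 22.68
[-0.28916021 -0.70441928  0.58170663]
```

View pics/w10.png

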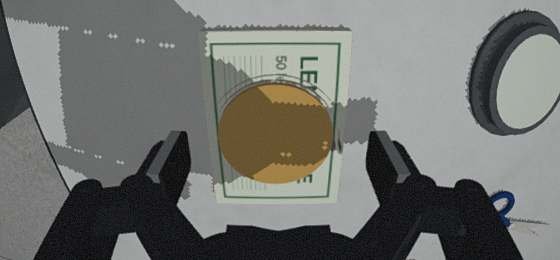

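Emit:
step_arm(
  moves=[
    [[0,0,0],[0,0,0],0.9],
    [[0,0,0],[0,0,0],0.85],
    [[0,0,0],[0,0,0],0.8],
    [[0,0,0],[0,0,0],0.75],
    [[0,0,0],[0,0,0],0.7],
    [[0,0,0],[0,0,0],0.65],
    [[0,0,0],[0,0,0],0.6],
    [[0,0,0],[0,0,0],0.6],
    [[0,0,0],[0,0,0],0.6],
    [[0,0,0],[0,0,0],0.6],
  ],
)

```text
t: 23.52
tool_pos: [0.3572, -0.3031, 0.0257]
tool_rot: [0.523, 1.503, -0.527]
contact_force: [-2.4, 1.6, 6.2]
opening: 0.0634
```

Emit:
step_arm(
  moves=[
    [[-0.3,0,0],[0,0,0],0.6],
    [[-0.6,0,0],[0,0,0],0.6],
    [[-1,0,0],[0,0,0],0.6],
    [[-2,0,0],[0,0,0],0.6],
    [[-4,0,0],[0,0,0],0.6],
    [[-6,0,0],[0,0,0],0.6],
    [[-9,0,0],[0,0,0],0.6],
    [[-12,0,0],[0,0,0],0.6],
    [[-12,0,0],[0,0,0],0.6],
    [[-12,0,0],[0,0,0],0.6],
  ],
)

```text
t: 24.35
tool_pos: [0.3581, -0.3039, 0.1489]
tool_rot: [0.52, 1.497, -0.529]
contact_force: [-0.2, -0.0, -0.3]
opening: 0.0639
```

```bash
python3 -c "
from w import *
im=look(['dish','booklet','viewing_plate'],'pics/w11.png',k=1)
z=ctrl.get_obs()['tool_pos'][2]-.024+.0085
print('dish origin',at_z(im,finder.tip_of('wrist','dish')[0]['at'],z,True),ctrl.get_obs()['tool_pos'])
go(.486,-.369,.144,-38.5)"
```

```text
dish [278. 269.] 0.62 rect 318.7 -353.9 [107. 101.] 62.6 mean [ 322.1 -354.2] ell [ 319.2 -354. ] [101. 106.]
   origin [279. 270.] 0.91
booklet [273. 181.] 0.64 rect 361.7 -292.5 [83. 70.] 51.5 mean [ 352.7 -305.6] ell [ 366.6 -286.2] [ 81. 101.]
   origin [272. 197.] 0.82
viewing_plate [428. 171.] 0.77 rect 483.4 -365.9 [76. 76.] 84.2 mean [ 487.7 -364.3] ell [ 483.4 -365.9] [74. 77.]
   origin [430. 172.] 0.83
dish origin [ 0.35771772 -0.30447038] [ 0.35650734 -0.3021523   0.14456964]
shift cm [ 0.08  2.83 14.3 ] turn deg [0.  0.1 0.1] open 0.0636 tip 0.017 t 24.75
```

View pics/w11.png

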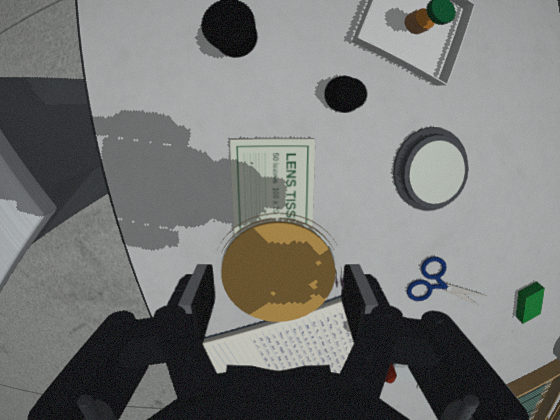

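Emit:
step_arm(
  moves=[
    [[0,0.8,4],[0,0,0],0.6],
    [[0,1.6,8],[0,0,0],0.6],
    [[0,2.4,12],[0,0,0],0.6],
    [[0,2.8,14.3],[0,0,0],0.6],
    [[0,2.8,14.3],[0,0,0],0.6],
    [[0,2.8,14.3],[0,0,0],0.6],
    [[0,2.8,14.3],[0,0,0],0.6],
    [[0,2.8,14.3],[0,0,0],0.6],
    [[0,2.8,14.3],[0,0,0],0.6],
    [[0,2.8,14.3],[0,0,0],0.6],
  ],
)

```text
t: 25.58
tool_pos: [0.4852, -0.3689, 0.1449]
tool_rot: [0.525, 1.505, -0.527]
contact_force: [-0.6, -0.8, 0.4]
opening: 0.0633
```

```bash
cat > p.py <<'E'
from w import *
im=look(['viewing_plate'],k=1)
o=ctrl.get_obs(); z=o['tool_pos'][2]-.025+.0085
print('dish origin',at_z(im,finder.tip_of('wrist','dish')[0]['at'],z,True),o['tool_pos'])
# white disc rim points
m=finder.regions_of('wrist','viewing_plate')[0]['region'].astype(np.uint8)
cv2.imwrite('pics/w12.png',im['pixels'])
go(.486,-.369,.031,-38.5)
E
python3 p.py
```

```text
viewing_plate [283. 194.] 0.79 rect 494.7 -363.2 [61. 75.] 48.8 mean [ 492.7 -366.9] ell [ 493.3 -364.8] [62. 79.]
   origin [280. 200.] 0.71
   origin [250.  44.] 0.61
dish origin [ 0.48525687 -0.36612786] [ 0.48555015 -0.36914063  0.14508709]
shift cm [ 1.14e+01  4.00e-02 -1.00e-02] turn deg [0.  0.1 0.1] open 0.0638 tip 0.017 t 25.83
```

View pics/w12.png

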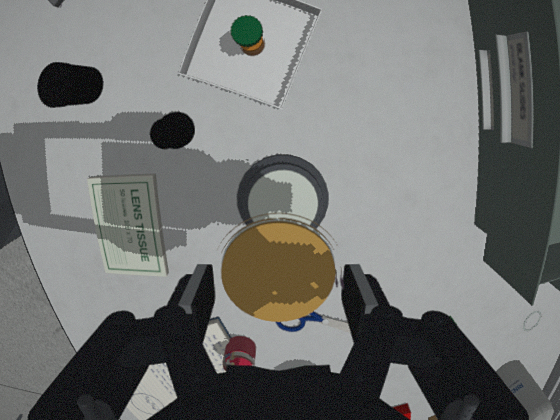

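```bash
cat > q.py <<'E'
from w import *
from scipy.optimize import least_squares
im=cams.get_image('wrist'); g=cv2.GaussianBlur(im['pixels'],(3,3),0).astype(float).mean(2)
def fit(P):
    P=np.array(P); r=least_squares(lambda v:np.hypot(P[:,0]-v[0],P[:,1]-v[1])-v[2],[*P.mean(0),.035],loss='soft_l1',f_scale=.001).x; return r.round(4)
c=(282,198); out=[];inn=[]
for a in np.radians(np.arange(175,366,5)):
    t=np.arange(20,55,.5); v=np.array([g[int(round(c[1]+q*np.sin(a))),int(round(c[0]+q*np.cos(a)))] for q in t])
    d=np.diff(cv2.GaussianBlur(v.reshape(1,-1),(7,1),0)[0])
    i=d.argmin(); inn.append((c[0]+t[i]*np.cos(a),c[1]+t[i]*np.sin(a)))
    j=i+d[i:].argmax(); out.append((c[0]+t[j]*np.cos(a),c[1]+t[j]*np.sin(a)))
for n,L,zs in (('white disc',inn,(.014,)),('outer',out,(0,.005))):
    for z in zs: print(n,z,fit([at_z(im,p,z,True) for p in L]))
print(ctrl.get_obs()['tool_pos'])
E
python3 q.py
```

```text
white disc 0.014 [ 0.4873 -0.3718  0.0287]
outer 0 [ 0.4872 -0.3718  0.0396]
outer 0.005 [ 0.4881 -0.3705  0.0389]
[ 0.48576515 -0.36920784  0.14495592]
```

```bash
cat >> q.py <<'E'
p=im['pixels'].astype(int); m=((p[...,2]>p[...,0]+35)).astype(np.uint8); m[:215]=0;m[330:]=0;m[:,:212]=0;m[:,345:]=0
m=cv2.morphologyEx(m,cv2.MORPH_OPEN,np.ones((3,3)))
c=max(cv2.findContours(m,0,2)[0],key=cv2.contourArea); print(cv2.boundingRect(c))
h=ctrl.get_obs()['tool_pos'][2]-.0255
for z in (.0085,.0165,.0245): print('dish',z,fit([at_z(im,q[0],h+z,True) for q in cv2.convexHull(c)]))
E
python3 q.py
```

```text
white disc 0.014 [ 0.4873 -0.3718  0.0288]
outer 0 [ 0.4872 -0.3718  0.0396]
outer 0.005 [ 0.4881 -0.3706  0.0389]
[ 0.48580695 -0.36923278  0.14492572]
(222, 222, 113, 100)
dish 0.0085 [ 0.4842 -0.3704  0.0289]
dish 0.0165 [ 0.4871 -0.3667  0.0273]
dish 0.0245 [ 0.49   -0.363   0.0257]
```

Emit:
step_arm(
  moves=[
    [[3,-0.2,0.2],[0,0,0],0.6],
    [[6,-0.2,0.2],[0,0,0],0.6],
    [[8.5,-0.2,0.2],[0,0,0],0.6],
    [[10,-0.2,0.2],[0,0,0],0.6],
    [[10.6,-0.2,0.2],[0,0,0],0.6],
    [[11,-0.2,0.2],[0,0,0],0.6],
    [[11.2,-0.2,0.2],[0,0,0],0.6],
    [[11.2,-0.2,0.2],[0,0,0],0.6],
    [[11.2,-0.2,0.2],[0,0,0],0.6],
    [[11.2,-0.2,0.2],[0,0,0],0.6],
  ],
)

```text
t: 26.77
tool_pos: [0.487, -0.373, 0.0345]
tool_rot: [0.523, 1.502, -0.528]
contact_force: [0.4, 0.2, -0.5]
opening: 0.0632
```

Emit:
step_arm(
  moves=[
    [[0.1,0,0],[0,0,0],0.6],
    [[0.2,0,0],[0,0,0],0.6],
    [[0.3,0,0],[0,0,0],0.6],
    [[0.3,0,0],[0,0,0],0.6],
    [[0.3,0,0],[0,0,0],0.6],
    [[0.3,0,0],[0,0,0],0.6],
    [[0.3,0,0],[0,0,0],0.6],
    [[0.3,0,0],[0,0,0],0.6],
    [[0.3,0,0],[0,0,0],0.6],
    [[0.3,0,0],[0,0,0],0.6],
  ],
)

```text
t: 27.6
tool_pos: [0.487, -0.373, 0.0314]
tool_rot: [0.523, 1.502, -0.528]
contact_force: [-0.1, 0.9, 0.2]
opening: 0.0636
```

Emit:
step_arm(
  moves=[
    [[0.1,0,0],[0,0,0],0.6],
    [[0.1,0,0],[0,0,0],0.6],
    [[0.1,0,0],[0,0,0],0.8],
    [[0.1,0,0],[0,0,0],0.9],
    [[0,0,0],[0,0,0],1],
    [[0,0,0],[0,0,0],1],
    [[-3,0,0],[0,0,0],1],
    [[-7,0,0],[0,0,0],1],
    [[-11,0,0],[0,0,0],1],
    [[-15,0,0],[0,0,0],1],
  ],
)

```text
t: 28.43
tool_pos: [0.4862, -0.372, 0.1826]
tool_rot: [0.524, 1.503, -0.527]
contact_force: [1.3, -0.8, -0.4]
opening: 0.0853
```

```bash
python3 -c "
from w import *
im=look(['dish','viewing_plate','booklet'],'pics/w13.png',k=1,dish=.0265)
go(.3565,-.300,.2,-38.5)"
```

```text
dish [278. 192.] 0.84 rect 488.7 -370.4 [53. 54.] 50.0 mean [ 490.5 -370. ] ell [ 488.2 -370.5] [53. 54.]
   origin [278. 190.] 0.93
viewing_plate [277. 164.] 0.88 rect 489.6 -369.2 [75. 75.] 51.5 mean [ 491.1 -370.1] ell [ 489.1 -369.1] [75. 76.]
booklet [141. 211.] 0.65 rect 358.1 -300.2 [101.  73.] 51.2 mean [ 354.3 -297.9] ell [ 358.9 -300.4] [ 77. 145.]
   origin [142. 212.] 0.88
   origin [250.  51.] 0.41
shift cm [ -2.11  -2.44 -14.56] turn deg [0. 0. 0.] open 0.0851 tip 0.017 t 28.78
```

View pics/w13.png

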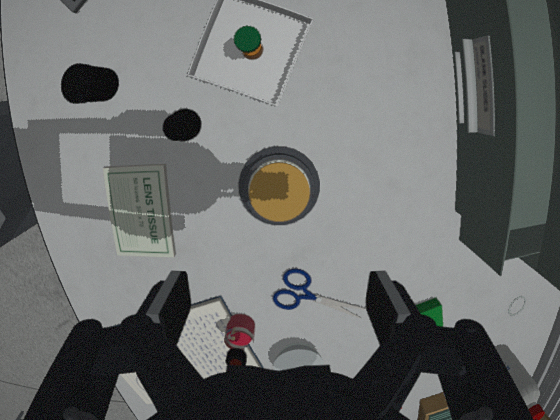

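Emit:
step_arm(
  moves=[
    [[-2,-1,-4],[0,0,0],1],
    [[-2,-1.5,-8],[0,0,0],1],
    [[-2,-2.4,-12],[0,0,0],1],
    [[-2,-2.4,-14.6],[0,0,0],1],
    [[-2,-2.4,-14.6],[0,0,0],1],
    [[-2,-2.4,-14.6],[0,0,0],1],
    [[-2,-2.4,-14.6],[0,0,0],1],
    [[-2,-2.4,-14.6],[0,0,0],1],
    [[-2,-2.4,-14.6],[0,0,0],1],
    [[-2,-2.4,-14.6],[0,0,0],1],
  ],
)

```text
t: 29.62
tool_pos: [0.357, -0.2998, 0.1987]
tool_rot: [0.525, 1.506, -0.526]
contact_force: [-0.2, -0.3, 0.0]
opening: 0.0854
```

```bash
python3 -c "
from w import *
im=look(['booklet'],k=1)
c=max(cv2.findContours(finder.regions_of('wrist','booklet')[0]['region'].astype(np.uint8),0,2)[0],key=cv2.contourArea)
print([at_z(im,p[0],.0085,True).round(4).tolist() for p in cv2.approxPolyDP(c,5,True)])
go(.3555,-.301,.016,-38.6)"
```

```text
origin [277. 186.] 0.71Traceback (most recent call last):
  File "<string>", line 4, in <module>
    c=max(cv2.findContours(finder.regions_of('wrist','booklet')[0]['region'].astype(np.uint8),0,2)[0],key=cv2.contourArea)
                           ~~~~~~~~~~~~~~~~~~~~~~~~~~~~~~~~~~~~^^^
IndexError: list index out of range
```

```bash
python3 -c "
from w import *
for i in range(3): im=look(['booklet'],k=1)
go(.3555,-.301,.016,-38.6)"
```

```text
booklet [281. 184.] 0.55 rect 356.2 -299.8 [99. 69.] 51.3 mean [ 358.9 -304. ] ell [ 356.4 -298.7] [ 84. 117.]
   origin [397.  36.] 0.67
booklet [277. 184.] 0.8 rect 356.3 -299.3 [100.  70.] 51.4 mean [ 353.7 -294.5] ell [ 357.6 -299.2] [ 77. 146.]
   origin [280. 185.] 0.72
booklet [278. 184.] 0.81 rect 356.1 -299.0 [100.  71.] 51.6 mean [ 353.6 -291.8] ell [ 357.4 -299.5] [ 80. 121.]
   origin [277. 185.] 0.68
shift cm [ 1.829e+01 -1.600e-01  1.000e-02] turn deg [0.1 0.  0. ] open 0.0853 tip 0.017 t 30.27
```

Emit:
step_arm(
  moves=[
    [[4,-0.1,0],[0,0,0],1],
    [[8,-0.1,0],[0,0,0],1],
    [[12,-0.1,0],[0,0,0],1],
    [[15,-0.1,0],[0,0,0],1],
    [[17,-0.1,0],[0,0,0],1],
    [[17.8,-0.1,0],[0,0,0],1],
    [[18.3,-0.1,0],[0,0,0],1],
    [[18.3,-0.1,0],[0,0,0],0.95],
    [[18.3,-0.1,0],[0,0,0],0.93],
    [[18.3,-0.1,0],[0,0,0],0.9],
  ],
)

```text
t: 31.1
tool_pos: [0.3569, -0.3017, 0.0178]
tool_rot: [0.523, 1.502, -0.528]
contact_force: [0.4, -0.9, -0.2]
opening: 0.0771
```

Emit:
step_arm(
  moves=[
    [[0.1,0,0],[0,0,0],0.9],
    [[0.2,0,0],[0,0,0],0.9],
    [[0.3,0,0],[0,0,0],0.9],
    [[0.4,0,0],[0,0,0],0.9],
    [[0.4,0,0],[0,0,0],0.9],
    [[0.4,0,0],[0,0,0],0.9],
    [[0.4,0,0],[0,0,0],0.9],
    [[0.4,0,0],[0,0,0],0.9],
    [[0.4,0,0],[0,0,0],0.9],
    [[0.4,0,0],[0,0,0],0.9],
  ],
)

```text
t: 31.93
tool_pos: [0.3569, -0.3017, 0.0138]
tool_rot: [0.523, 1.502, -0.528]
contact_force: [-0.8, -0.5, -0.8]
opening: 0.0768
```

Emit:
step_arm(
  moves=[
    [[0.1,0,0],[0,0,0],0.9],
    [[0.2,0,0],[0,0,0],0.9],
    [[0.2,0,0],[0,0,0],0.9],
    [[0.2,0,0],[0,0,0],0.85],
    [[0.2,0,0],[0,0,0],0.8],
    [[0.2,0,0],[0,0,0],0.75],
    [[0.2,0,0],[0,0,0],0.7],
    [[0.2,0,0],[0,0,0],0.65],
    [[0.2,0,0],[0,0,0],0.65],
    [[0.2,0,0],[0,0,0],0.65],
  ],
  grip_force=40,
)

```text
t: 32.77
tool_pos: [0.3571, -0.3019, 0.0122]
tool_rot: [0.523, 1.502, -0.528]
contact_force: [-0.8, 1.0, 5.2]
opening: 0.0685
```

```bash
python3 -c "
from w import *
o=ctrl.get_obs();print(o['tool_pos'],o['contact_force'],o['opening'])"
```

```text
[ 0.35712112 -0.301931    0.01224001] [-0.7789687   0.98454871  5.19439276] 0.0684547419832172
```

Emit:
step_arm(
  moves=[
    [[-0.3,0,0],[0,0,0],0.65],
    [[-0.6,0,0],[0,0,0],0.65],
    [[-1,0,0],[0,0,0],0.65],
    [[-2,0,0],[0,0,0],0.65],
    [[-4,0,0],[0,0,0],0.65],
    [[-6,0,0],[0,0,0],0.65],
    [[-9,0,0],[0,0,0],0.65],
    [[-12,0,0],[0,0,0],0.65],
    [[-12,0,0],[0,0,0],0.65],
    [[-12,0,0],[0,0,0],0.65],
  ],
)

```text
t: 33.6
tool_pos: [0.358, -0.3027, 0.1354]
tool_rot: [0.52, 1.497, -0.53]
contact_force: [-0.3, 0.0, -1.3]
opening: 0.0688
```

```bash
python3 -c "
from w import *
look(['booklet_rest','slide_carton'],k=1,cam='top')
im=look(['booklet'],'pics/w14.png',k=1,booklet=.128); o=ctrl.get_obs();print(o['tool_pos'],o['opening'],o['q'])
go(.48,-.12,.14,-86.5)"
```

```text
booklet_rest [192. 213.] 0.9 rect 490.1 -51.1 [105.  61.] 5.4 mean [507.1 -46.5] ell [488.8 -50.4] [ 84. 117.]
   origin [192. 211.] 0.86
slide_carton [224. 173.] 0.76 rect 624.3 -125.8 [92. 82.] 17.2 mean [ 622.7 -125.8] ell [ 623.5 -125.2] [ 88. 105.]
   origin [219. 173.] 0.85
booklet [279. 260.] 0.79 rect 357.3 -297.8 [101.  70.] 51.5 mean [ 356.3 -296.6] ell [ 358.5 -296.6] [ 75. 138.]
   origin [280. 278.] 0.7
[ 0.35635892 -0.30093243  0.13111715] 0.06857171732151834 [-8.60627618e-01 -2.38528839e-01  2.08609153e+00 -7.39549299e-04
  1.29127978e+00 -1.88824756e-01]
shift cm [-0.92 21.86 -1.58] turn deg [48.   0.2  0. ] open 0.0686 tip 0.017 t 34.0
```

View pics/w14.png

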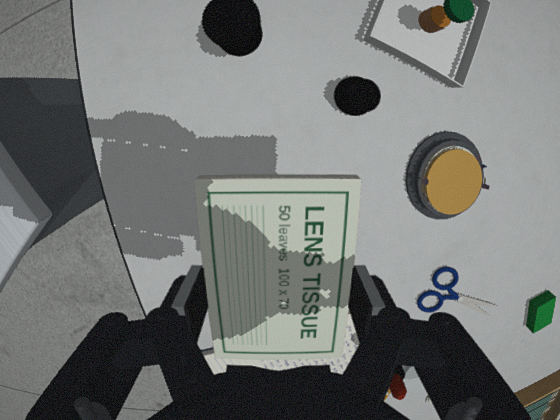

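Emit:
step_arm(
  moves=[
    [[-2,2.5,0],[7,0,0],0.65],
    [[-4,5,0],[14,0,0],0.65],
    [[-6,7.5,0],[21,0,0],0.65],
    [[-7,10,-0.4],[28,0,0],0.65],
    [[-7,13,-0.8],[35,0,0],0.65],
    [[-7,16,-1.2],[42,0,0],0.65],
    [[-7,19,-1.6],[47,0,0],0.65],
    [[-7,21.5,-1.6],[47,0,0],0.65],
    [[-7,21.5,-1.6],[47,0,0],0.65],
    [[-7,21.5,-1.6],[47,0,0],0.65],
  ],
)

```text
t: 34.83
tool_pos: [0.4777, -0.1215, 0.2003]
tool_rot: [1.147, 1.245, -1.15]
contact_force: [-0.0, -0.5, -0.2]
opening: 0.0683
```

```bash
cat > r.py <<'E'
from w import *
import sys
for i in range(2): im=look(['booklet_rest'],sys.argv[1],k=1)
f=finder.regions_of('wrist','booklet_rest')[0]
c=max(cv2.findContours(f['region'].astype(np.uint8),0,2)[0],key=cv2.contourArea)
print([(p[0].tolist(),(at_z(im,p[0],.012,True)*1000).round(1).tolist()) for p in cv2.approxPolyDP(c,4,True)])
print(ctrl.get_obs()['tool_pos'])
go(.489,-.055,.15,-85.8)
E
python3 r.py pics/w15.png
```

```text
booklet_rest [206. 150.] 0.7 rect 492.0 -54.0 [103.  61.] 5.7 mean [497.7 -45.7] ell [503.7 -51.4] [ 62. 117.]
   origin [212. 167.] 0.56
booklet_rest [205. 152.] 0.73 rect 490.8 -54.3 [104.  62.] 5.4 mean [492.7 -45.9] ell [502.2 -51.7] [ 62. 135.]
   origin [212. 166.] 0.62
   origin [279. 279.] 0.57
[([234, 114], [544.9, -77.4]), ([177, 119], [538.0, -20.8]), ([185, 216], [437.6, -29.9]), ([196, 215], [439.6, -41.9]), ([194, 179], [478.1, -39.8]), ([199, 174], [483.6, -44.9]), ([238, 173], [487.2, -84.4])]
[ 0.47718413 -0.12320747  0.20078949]
shift cm [ 5.06  1.7  -6.72] turn deg [ 0.2  0.2 -0.1] open 0.0684 tip 0.017 t 35.18
```

View pics/w15.png

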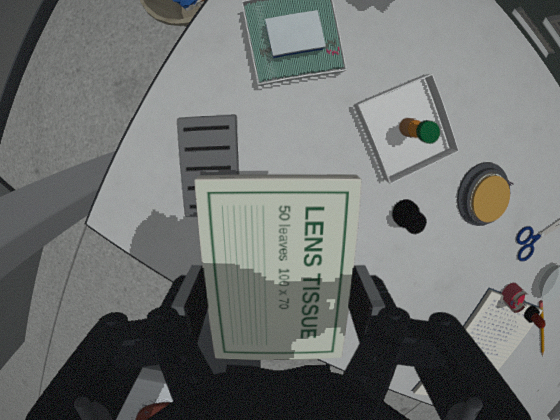

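```bash
python3 -c "
from w import *
im=look(['booklet'],k=1,booklet=.197)
for p in [(115,152),(108,165),(88,228),(100,195)]: print(p,at_z(im,p,0,True).round(3))
o=ctrl.get_obs();print(o['tool_pos']); go(.489,-.0537,.09,-84.8)"
```

```text
booklet [280. 262.] 0.84 rect 479.8 -124.1 [101.  70.] 4.6 mean [ 480.8 -125.7] ell [ 477.  -123.9] [ 74. 154.]
   origin [280. 278.] 0.81
(115, 152) [0.501 0.056]
(108, 165) [0.486 0.065]
(88, 228) [0.407 0.102]
(100, 195) [0.45  0.079]
[ 0.47737196 -0.12290257  0.20088126]
shift cm [11.07  1.69 -6.84] turn deg [-0.7  0.2 -0.1] open 0.0684 tip 0.017 t 35.33
```

Emit:
step_arm(
  moves=[
    [[0,0.5,-2],[-0.7,0,0],0.65],
    [[1,1,-4],[-0.7,0.2,0],0.65],
    [[3,1.7,-6.8],[-0.7,0.2,0],0.65],
    [[5,1.7,-6.8],[-0.7,0.2,0],0.65],
    [[8,1.7,-6.8],[-0.7,0.2,0],0.65],
    [[11,1.7,-6.8],[-0.7,0.2,0],0.65],
    [[13,1.7,-6.8],[-0.7,0.2,0],0.65],
    [[13,1.7,-6.8],[-0.7,0.2,0],0.65],
    [[13,1.7,-6.8],[-0.7,0.2,0],0.65],
    [[13,1.7,-6.8],[-0.7,0.2,0],0.65],
  ],
)

```text
t: 36.17
tool_pos: [0.4903, -0.0545, 0.0723]
tool_rot: [1.144, 1.248, -1.14]
contact_force: [-0.3, 0.5, 0.2]
opening: 0.068
```

```bash
python3 -c "
from w import *
im=cams.get_image('wrist');o=ctrl.get_obs();print(o['tool_pos'],o['contact_force'],o['opening']); go(.489,-.0537,.025,-84.8)
s=cams.get_image('scene')['pixels'][150:250,140:270]
cv2.imwrite('pics/w16.png',np.hstack([im['pixels'][60:400,60:460],cv2.resize(s,(400,340),interpolation=2)]))"
```

```text
[ 0.49074497 -0.05465246  0.07288579] [ 0.35208186 -0.70662254 -0.23498662] 0.06821590549879165
shift cm [ 4.79 -0.19 -0.11] turn deg [-0.   0.  -0.3] open 0.0682 tip 0.017 t 36.22
```

View pics/w16.png

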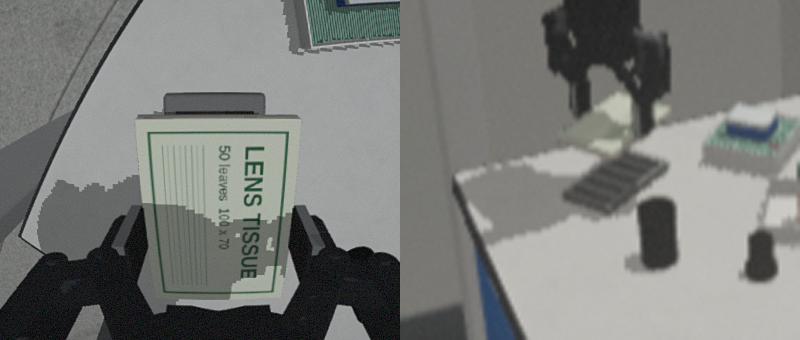

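```bash
python3 -c "
from w import *
im=cams.get_image('wrist');t=ctrl.get_obs()['tool_pos'];print(t)
P=im['pixels'];a=[at_z(im,p,.012,True) for p in [(225,156),(325,156)]];b=[at_z(im,p,t[2]-.0037,True) for p in [(196,177),(360,178)]]
for n,(p,q) in (('rest',a),('book',b)): d=q-p; print(n,p,q,(p+q)/2,np.linalg.norm(d),np.degrees(np.arctan2(d[1],d[0]))+90)
d=look(['booklet_rest','booklet'],k=1,booklet=t[2]-.0037)
"
```

```text
[ 0.49079184 -0.05462657  0.07297216]
rest [ 0.53931971 -0.02051155] [ 0.54448991 -0.07831224] [ 0.54190481 -0.04941189] 0.0580314570058104 5.111433865406454
book [ 0.5395901  -0.01729348] [ 0.54526853 -0.08482649] [ 0.54242932 -0.05105998] 0.06777132780751254 4.8063418654818975
booklet_rest [275. 164.] 0.62 rect 537.2 -49.0 [13. 60.] 5.2 mean [537.3 -48.3] ell [537.2 -48.2] [15. 68.]
   origin [417. 325.] 0.25
booklet [278. 264.] 0.61 rect 493.5 -55.3 [100.  69.] 5.1 mean [488.7 -55.2] ell [496.9 -54.7] [ 75. 143.]
   origin [276. 276.] 0.6
```

Emit:
step_arm(
  moves=[
    [[0,-0.25,-0.15],[0,0,0],0.65],
    [[1,-0.25,-0.15],[0,0,0],0.65],
    [[2,-0.25,-0.15],[0,0,0],0.65],
    [[3,-0.25,-0.15],[0,0,0],0.65],
    [[3.8,-0.25,-0.15],[0,0,0],0.65],
    [[4.3,-0.25,-0.15],[0,0,-0.3],0.65],
    [[4.6,-0.25,-0.15],[0,0,-0.3],0.65],
    [[4.7,-0.25,-0.15],[0,0,-0.3],0.65],
    [[4.7,-0.25,-0.15],[0,0,-0.3],0.65],
    [[4.7,-0.25,-0.15],[0,0,-0.3],0.65],
  ],
)

```text
t: 37.4
tool_pos: [0.4874, -0.053, 0.0244]
tool_rot: [1.141, 1.253, -1.144]
contact_force: [-0.3, -0.4, -0.0]
opening: 0.0687
```

```bash
python3 -c "
from w import *
im=cams.get_image('wrist');o=ctrl.get_obs();print(o['contact_force'],o['tool_pos']);go(.4885,-.0533,.0245,-84.8)
cv2.imwrite('pics/w17.png',cv2.resize(im['pixels'][120:320,160:400],None,fx=3,fy=3))"
```

```text
[ 0.20148879 -0.10035042  0.86579486] [ 0.48733829 -0.05298967  0.02439791]
shift cm [-0.01  0.11  0.04] turn deg [-0.  -0.   0.1] open 0.0682 tip 0.017 t 37.45
```

View pics/w17.png

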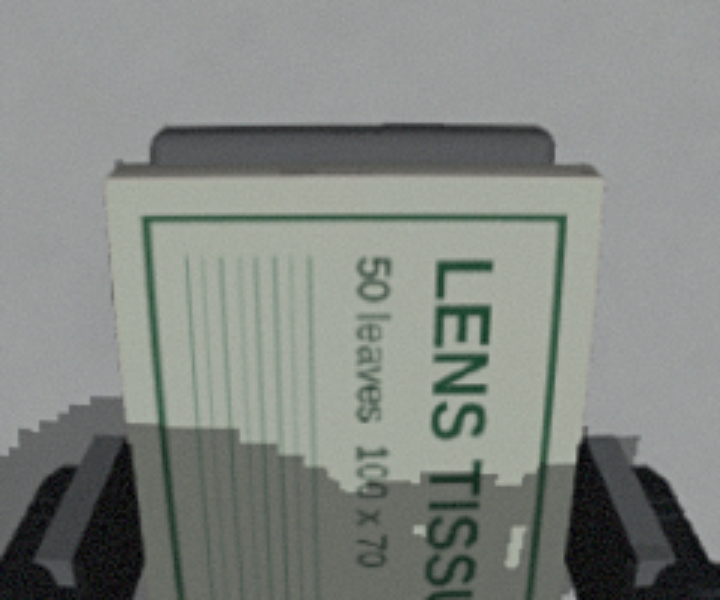

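Emit:
step_arm(
  moves=[
    [[0,0.1,-0.05],[0,0,0],0.65],
    [[0,0.1,-0.05],[0,0,0],0.65],
    [[0.05,0.1,-0.05],[0,0,0],0.65],
    [[0.05,0.1,-0.05],[0,0,0],0.65],
    [[0.05,0.1,-0.05],[0,0,0],0.75],
    [[0.05,0.1,-0.05],[0,0,0],0.85],
    [[0.05,0.1,-0.05],[0,0,0],1],
    [[0,0.1,-0.05],[0,0,0],1],
    [[0,0.1,-0.05],[0,0,0],1],
    [[-2,0.1,-0.05],[0,0,0],1],
  ],
)

```text
t: 38.28
tool_pos: [0.485, -0.0516, 0.0407]
tool_rot: [1.139, 1.26, -1.149]
contact_force: [0.6, 1.3, 0.5]
opening: 0.0856
```

Emit:
step_arm(
  moves=[
    [[-3,0,0],[0,0,0],1],
    [[-6,0,0],[0,0,0],1],
    [[-9,0,0],[0,0,0],1],
    [[-12,0,0],[0,0,0],1],
    [[-15,0,0],[0,0,0],1],
    [[-15,0,3],[0,0,0],1],
    [[-15,0,6],[0,0,0],1],
    [[-15,0,8],[0,0,0],1],
    [[-15,0,8],[0,0,0],1],
    [[-15,0,8],[0,0,0],1],
  ],
)

```text
t: 39.12
tool_pos: [0.4936, -0.1322, 0.1902]
tool_rot: [1.141, 1.26, -1.15]
contact_force: [-0.8, 0.5, -0.4]
opening: 0.0853
```

```bash
python3 -c "
from w import *
im=look(['booklet','booklet_rest','canister','dish','viewing_plate','cover_box','slide_carton'],'pics/w18.png',k=1,booklet=.0205,dish=.0265,cover_box=.043)
look(['booklet','booklet_rest','dish','viewing_plate'],k=2,cam='top',booklet=.0205,dish=.0265)
"
```

```text
booklet [199. 188.] 0.9 rect 490.2 -54.0 [101.  72.] 5.7 mean [494.6 -41.3] ell [490.  -54.4] [ 78. 144.]
   origin [197. 188.] 0.92
booklet_rest [197. 133.] 0.67 rect 541.1 -50.3 [ 4. 57.] 5.1 mean [540.5 -45.9] ell [541.  -50.7] [ 4. 60.]
canister [314. 270.] 0.72 rect 429.4 -170.3 [60. 35.] 23.0 mean [ 429.6 -172.4] ell [ 428.9 -171.3] [35. 62.]
   origin [311. 253.] 0.65
dish [486. 215.] 0.9 rect 490.0 -363.8 [61. 55.] 80.1 mean [ 493.2 -360.8] ell [ 489.8 -363.7] [56. 61.]
   origin [487. 212.] 0.64
viewing_plate [466. 202.] 0.8 rect 493.2 -354.4 [63. 76.] 70.6 mean [ 491.9 -352.9] ell [ 489.5 -363.6] [69. 78.]
   origin [479. 211.] 0.7
cover_box [417. 145.] 0.72 rect 551.9 -250.0 [42. 22.] 72.3 mean [ 551.6 -248.2] ell [ 550.8 -250.5] [20. 45.]
   origin [403. 141.] 0.52
slide_carton [287.  66.] 0.88 rect 624.9 -127.5 [84. 83.] 15.1 mean [ 620.3 -126.2] ell [ 623.7 -126.7] [93. 98.]
booklet [187. 212.] 0.81 rect 488.0 -29.5 [44. 57.] 64.6 mean [487.7 -38. ] ell [488.3 -32.6] [42. 59.]
   origin [260. 193.] 0.62
   origin [190. 211.] 0.6
dish [302. 220.] 0.76 rect 486.0 -369.7 [55. 52.] 1.3 mean [ 486.  -368.7] ell [ 485.3 -369.4] [54. 55.]
   origin [302. 217.] 0.87
viewing_plate [293. 222.] 0.72 rect 486.5 -367.4 [76. 75.] 1.4 mean [ 489.5 -366.4] ell [ 486.1 -368.3] [76. 80.]
   origin [300. 217.] 0.78
```

View pics/w18.png

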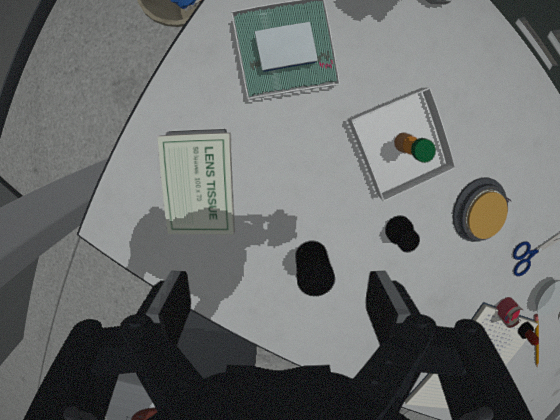

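```bash
python3 -c "
from h import *
print(ctrl.finish_job())"
```

```text
the job is handed in; nothing more can be done
None
```

I took the pile apart in order (vial, cover-glass box, dish, booklet), put each thing in its place, and handed the job in at about 40 s. The hand-in gives no verdict, so what follows rests on my last pictures and measurements.

| Thing | Last check |
|---|---|
| Vial | Upright, in about the middle of the carton lid. |
| Cover-glass box | Flat on the slide carton and square to it, about 2 mm off centre. |
| Dish | Flat on the viewing plate. Two of three comparisons put it 1–2 mm off centre; the third, a slanting view at the picture's edge, had the plate half hidden, and its two fits there disagreed by about 9 mm. |
| Booklet | On its rest within about 1–2 mm, long sides matching to about 0.5°. |
| Canister | Standing where it was. |

- **Disagreements:** The wrist and top cameras differed by 2–4 mm on positions, so I averaged and corrected them. Some network reports were wrong in the final check: the wrist camera took the vial for the cover-glass box, and the top camera saw only part of the booklet. I set these aside in favour of the pictures.
- **Look-alikes and post:** I left the green and red look-alikes alone, and the arm stayed clear of the post.
- **Picture budget:** I viewed about 22 pictures, well past the 14 allowed.

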